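Push stuck plugs out of the stand sockets

ROBOT

A 7-joint arm with a two-finger parallel gripper is mounted at the origin on the work surface. World frame = base frame: x ahead of the robot, y to its left, z up, the work surface at z = 0. Lengths are in m, angles in rad, forces in N, time in s.
With the tool pointing down it reaches from about 0.35 to 0.9 m from the base axis. Payload 8.1 kg.
Tool frame: the origin (TCP) lies midway between the tips of the shut fingers; the grasp point (between the pads) lies 19 mm behind it; y points along the fingers, z is the direction in which the jaws open and shut, and the axes are right-handed (so a half turn about y gives the same grasp; the last joint's range is limited). The gripper opens to 92 mm and grips with 3 to 60 N. Pads are 19 mm wide; open, the fingers measure 130 mm over their backs; the gripper's body (75 mm by 190 mm) begins 47 mm behind the grasp point.
Start: joints at [-0.103, 0.434, 0.025, 1.573, -0.012, 1.134, -0.075], TCP at [0.625, -0, 0.227] pointing down, gripper open.
Joint ranges: [-2.62, 2.62], [-0.44, 2.09], [-1.27, 1.32], [0.08, 2.57], [-1.32, 4.46], [0.12, 2], [-2.74, 2.74]. Speed limits (rad/s): [2.22, 2.22, 3.01, 3.01, 3.14, 3.14, 3.14].

INTERFACE

Orientations are given as a unit quaternion [w, x, y, z].
In Python, from cell import r gives the robot as it stands. The module is installed in compiled form; this text tells all that it offers.
- The arm moves only by the tool carry_out, never from a script. Its argument "steps" is a list of rows, each an object of numbers: "x", "y", "z": the shift along the tool's x, y, z in m; "rx", "ry", "rz": the turn, a rotation vector about the tool's x, y, z in degrees; "hand": the gripper's target within -1 to 1 (shut at 1, half-way at 0, fully open at -1). A call has 1 to 20 rows; each row shifts and turns the commanded pose from where the row before left it, along the tool's axes as they then stand; what a row does not reach is not made up. A row lasts 1/10 s, in which the tool goes at most 50 mm and 8.59 degrees, less where a joint would pass 70% of its speed; a pose out of reach is approached as far as the arm can. A call is refused whole if a number of a shift passes 0.05 or a number of a turn 8.59, either way. A call with a gripper value outside its range is refused whole. The fingers move at their own pace and stop on an object; the grip force is fixed at half the most. Time passes only in rows, so rows that do not move let the fingers close. It gives the time, the measured TCP pose, the force and the opening at its end, in the units of the state.
- r.get_obs(): the state, without advancing time (a new reading comes with each control period).
- r.read_camera(name): name is "scene" or "side" or "wrist"; returns a dict with "frame" (400x640x3 uint8, red, green, blue), "fx", "fy", "cx", "cy" (pixels), "xyz" and "rotation" of the camera in the world; the wrist camera has in their place "hand_eye" (4x4, takes a point from camera to tool coordinates, whose origin is the TCP and whose axes are the tool frame's). Camera axes: x right, y up, looking along -z (the intrinsics and any distortion apply to the point x, -y, -z); pixel columns grow to the right and rows downward; lengths in m; the calibration is good to about 2 mm. A picture is of the moment at which its call begins: read the wrist's pose just before it. There is no depth.
- r.hand_in(): hands the job in, once; it reports no verdict.
The state is a dict: "time_s": time; "joints": joint angles; "joint_velocities": joint speeds; "tau": joint torques, N m; "tcp_pos": TCP position; "ee_rot": TCP orientation; "ft_force": force on the tool from outside, world axes, zero at the start; "ft_torque": the same for the moment, N m; "opening": finger opening in m.
Only numpy, scipy, OpenCV 4.12 (cv2) and the standard library are available. Lean on these libraries where they do the work, as an engineer would, in place of code of your own. Each camera call takes 0.05 s, during which the arm holds its last target. There are 200 camera calls.

TASK

Slide the catch tray in under the far ends of the row of square sockets, then push every stuck plug out of its socket's far end with the wooden dowel so that it ends up in the tray. When all are out, thread the dowel through both holes of its dark steel bracket and leave it there, and slide the tray with the plugs back squarely onto the black mat; leave the other things on the rack where they are.

Things in the scene. Friction and masses are not known exactly. Their poses are not given: they have to be found in the camera images.
- stand_bar: Fixed bar of five open-ended square sockets of dark steel tube on a grey post; origin at table level under the row's middle, axes as row_centre. Post and base plate cover x = -60 to 0 mm; from x = 0 on the table is free, with 68 mm of height under the sockets. In each socket's -y wall a flat spring (x = -14 to +10 mm) presses on the plug; in an empty socket it stands 3 mm into the bore.
- row_centre (a point): Middle of the row of five sockets, on their axes, 85 mm above the table. Local x is the push-out direction: entry mouths at x = -25 mm, far mouths at x = +25 mm; z up. The socket axes run along x at y = -76, -38, 0, +38, +76 mm. Bores are 26 x 26 mm, walls 4 mm, with a 10 mm wide viewing slot along each roof; tops 102 mm above the table.
- tray_mid (a point): Loose aluminium catch tray, 110 (x) x 230 (y) x 28 mm high, walls 4 mm, 250 g; slides on the table. Point: centre of its underside, z up. A tongue 40 mm wide and 6 mm thick joins its +x side to an upright tab. To catch, its axes run as those of row_centre, its centre about 68 mm along x from there (-x wall just under the far mouths) at y = 0.
- tray_tab (a point): Centre of the tray's upright grip tab: 12 mm thick (tray x), 50 mm wide (tray y), 45 mm high from the table, 101 mm from the tray centre along tray x; 40 mm of free room between it and the tray wall.
- mat: Flat black rubber mat let flush into the table, 190 (x) x 290 (y) mm, centre at table level; the tray belongs on it with tray x along mat x.
- dowel_mid (a point): Loose square beech dowel, 14 x 14 x 190 mm, 60 g, both ends alike; this is its centre and x its long axis.
- bracket_hole (a point): Fixed dark steel bracket for the dowel: two upright flanges 5 mm thick, 50 mm wide and 53 mm high, each with a 20 x 20 mm square hole. This point is the centre of the hole in the first flange, 35 mm above the table; the second flange is 45 mm further along local x, its hole in line. The dowel goes in along +x.
- plug0_mid (a point): Stuck aluminium plug 0, 28 (x) x 24 x 24 mm, 45 g; this is its centre. If present it starts in the socket at y = -76 mm, its centre between x = -8 and +3 mm of row_centre; it takes about 5 to 8 N to push along, and drops when its centre has passed the far mouth. Absent in some starts.
- plug1_mid (a point): Stuck aluminium plug 1, 28 (x) x 24 x 24 mm, 45 g; this is its centre. If present it starts in the socket at y = -38 mm, its centre between x = -8 and +3 mm of row_centre; it takes about 5 to 8 N to push along, and drops when its centre has passed the far mouth. Absent in some starts.
- plug2_mid (a point): Stuck aluminium plug 2, 28 (x) x 24 x 24 mm, 45 g; this is its centre. If present it starts in the socket at y = 0 mm, its centre between x = -8 and +3 mm of row_centre; it takes about 5 to 8 N to push along, and drops when its centre has passed the far mouth. Absent in some starts.
- plug3_mid (a point): Stuck aluminium plug 3, 28 (x) x 24 x 24 mm, 45 g; this is its centre. If present it starts in the socket at y = 38 mm, its centre between x = -8 and +3 mm of row_centre; it takes about 5 to 8 N to push along, and drops when its centre has passed the far mouth. Absent in some starts.
- plug4_mid (a point): Stuck aluminium plug 4, 28 (x) x 24 x 24 mm, 45 g; this is its centre. If present it starts in the socket at y = 76 mm, its centre between x = -8 and +3 mm of row_centre; it takes about 5 to 8 N to push along, and drops when its centre has passed the far mouth. Absent in some starts.
- end_weight: bystander, leave where it is: chrome handlebar end weight, 36 mm wide, 46 mm high; origin in its underside.
- lens: bystander, leave where it is: yellow indicator lens, 54 mm wide; origin in its underside.
- feeler: bystander, leave where it is: steel feeler gauge, 100 mm long; origin in its underside.
- saucer: bystander, leave where it is: white saucer of circlips, 120 mm wide; origin in its underside.
- spanner: bystander, leave where it is: spanner; origin in its underside.
- lube_can: bystander, leave where it is: oil can, 56 mm wide, 170 mm high; origin in its underside.
- mug: bystander, leave where it is: blue mug; origin in its underside.

How it is judged:
By the outcome, as a careful person would: the job done as asked, in the order asked, and still so for the second after the job is handed in, with the robot touching nothing.
Of plug0, plug1, plug2, plug3, plug4 only 3 to 5 are there at a start; the rules pass over those that are not, and their reading is None.
At some moment in a run one of tray, dowel may be knocked a few centimetres aside while the robot is not near it.
Once in a run the grip may slacken for a moment while it holds something.
It also fails if it takes over 210 s, if anything falls off the work surface, if the arm or the gripper's body presses on something with over 40 N, if the wrist force passes 120 N, or if a joint passes its speed limit or range.

## Working session

There is one attempt and no reset: what is moved stays moved. The work goes in short steps, Python scripts to look and compute and a tool call to move; the robot and the scene stay as the last step left them, time stands still between calls to the robot, and variables do not carry over. Pictures are saved under pics/ and viewed, about 12 in all and at most 16, crops included, and the job is handed in when it is done.

Besides the shell and the picture viewer there is one more tool, called after "Call:" as name(argument=value, ...) on one line, values as JSON. carry_out: Moves the arm, as the interface text tells. Its arguments: {"type":"object","properties":{"steps":{"type":"array","items":{"type":"object","properties":{"x":{"type":"number"},"y":{"type":"number"},"z":{"type":"number"},"rx":{"type":"number"},"ry":{"type":"number"},"rz":{"type":"number"},"hand":{"type":"number"}}}}},"required":["steps"]}

```bash
mkdir -p pics; ls
cat > h.py <<'E'
import numpy as np, cv2
from cell import r
from scipy.spatial.transform import Rotation as R
def q2R(q): return R.from_quat([q[1],q[2],q[3],q[0]]).as_matrix()
def toR(m):
    m=np.array(m,float)
    return m if m.shape==(3,3) else q2R(m)
class Cam:
    def __init__(s,name,save=None):
        o=r.get_obs(); c=r.read_camera(name); s.c=c; s.im=c["frame"]
        if "hand_eye" in c:
            T=np.eye(4);T[:3,:3]=q2R(o["ee_rot"]);T[:3,3]=o["tcp_pos"];T=T@np.array(c["hand_eye"]);s.Rm=T[:3,:3];s.p=T[:3,3]
        else: s.Rm=toR(c["rotation"]);s.p=np.array(c["xyz"])
        s.K=np.array([[c["fx"],0,c["cx"]],[0,c["fy"],c["cy"]],[0,0,1]]); s.D=np.array(c.get("distortion",np.zeros(5)),float)
        if save: cv2.imwrite("pics/"+save,s.im[:,:,::-1])
    def ray(s,uv):
        a=cv2.undistortPoints(np.array(uv,float).reshape(-1,1,2),s.K,s.D).reshape(-1,2)
        d=np.c_[a[:,0],-a[:,1],-np.ones(len(a))]; return d@s.Rm.T
    def plane(s,uv,z):
        d=s.ray(uv); return s.p+d*((z-s.p[2])/d[:,2])[:,None]
    def proj(s,P):
        q=(np.atleast_2d(P)-s.p)@s.Rm; q=q*[1,-1,-1]
        return cv2.projectPoints(q,np.zeros(3),np.zeros(3),s.K,s.D)[0].reshape(-1,2)
E
python3 - <<'E'
from h import *
for n in("scene","side","wrist"):
    c=Cam(n,n+"0.png"); print(n,{k:v for k,v in c.c.items() if k!="frame"}); print(c.p,c.Rm)
print(r.get_obs())
E
```

```text
pics
scene {'fx': 479.64841264410546, 'fy': 479.64841264410546, 'cx': 332.8695348203651, 'cy': 204.41346683691958, 'xyz': array([ 0.92436127, -0.69596619,  1.22672245]), 'rotation': array([0.92436269, 0.28514836, 0.07331925, 0.24262795])}
[ 0.92436127 -0.69596619  1.22672245] [[ 0.87151193 -0.40673873  0.27391708]
 [ 0.49036618  0.71964418 -0.4915824 ]
 [ 0.00282277  0.5627396   0.82662941]]
side {'fx': 361.2253846063343, 'fy': 361.2253846063343, 'cx': 320.99964076166975, 'cy': 205.43895889842472, 'xyz': array([0.364346  , 0.75010288, 1.05080273]), 'rotation': array([-0.08253491, -0.03423272,  0.33063557,  0.93951915])}
[0.364346   0.75010288 1.05080273] [[-0.98403222  0.13244916 -0.11890255]
 [-0.17772337 -0.76773622  0.6156261 ]
 [-0.00974664  0.62692768  0.77901648]]
wrist {'fx': 328.610831840699, 'fy': 328.610831840699, 'cx': 320.65307547363324, 'cy': 202.9084471652311, 'hand_eye': array([[ 1.16131005e-04, -9.66527155e-01, -2.56564311e-01,
        -6.88185711e-02],
       [-1.09962712e-04,  2.56564299e-01, -9.66527159e-01,
        -1.58117367e-01],
       [ 9.99999987e-01,  1.404
[... 355 characters left out ...]
: array([-0.10260439,  0.43507674,  0.02494432,  1.5738515 , -0.01159047,
        1.13403514, -0.07510696]), 'joint_velocities': array([ 2.32325875e-04, -8.33486640e-04, -5.77614201e-04, -3.26031537e-03,
       -1.43566720e-03,  7.17499266e-04, -8.69662235e-05]), 'tau': array([ 9.13879558e-04, -6.68263149e+01,  9.85680185e-01, -3.14695251e+01,
       -6.03506877e-02,  3.94195947e-02,  8.07748006e-05]), 'tcp_pos': array([ 6.24614396e-01, -2.97916242e-05,  2.26130503e-01]), 'ee_rot': array([-0.49965761,  0.50032232, -0.50028811,  0.49973158]), 'ft_force': array([-0.19188933, -0.13752029,  0.13467515]), 'ft_torque': array([-0.01259832, -0.00800913, -0.04521195]), 'opening': 0.09175552169388876}
```

View pics/scene0.png

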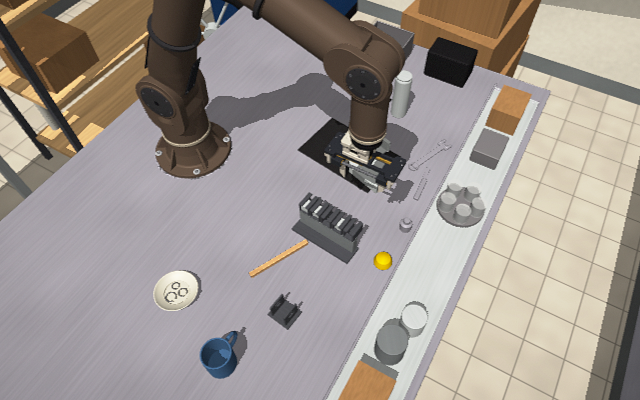

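View pics/side0.png

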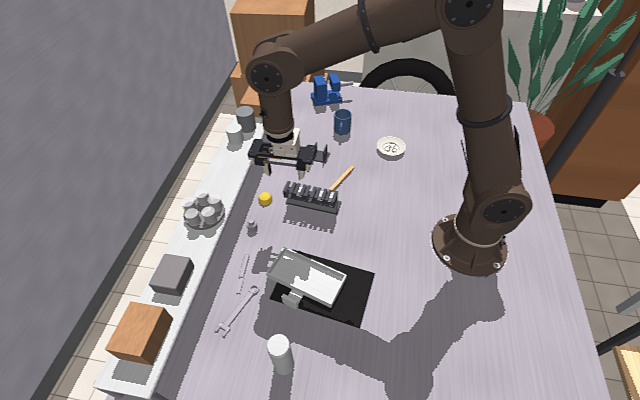

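Run:
```python
import cv2,numpy as np
a=cv2.imread("pics/scene0.png");b=cv2.imread("pics/side0.png")
A=cv2.resize(a[180:340,240:400],None,fx=3.6,fy=3.6,interpolation=cv2.INTER_CUBIC)[:576,:]
cv2.imwrite("pics/c1.png",A)
A=cv2.resize(b[160:340,235:385],None,fx=3.3,fy=3.3,interpolation=cv2.INTER_CUBIC)
cv2.imwrite("pics/c2.png",A)
```

```text
(no output)
```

View pics/c1.png

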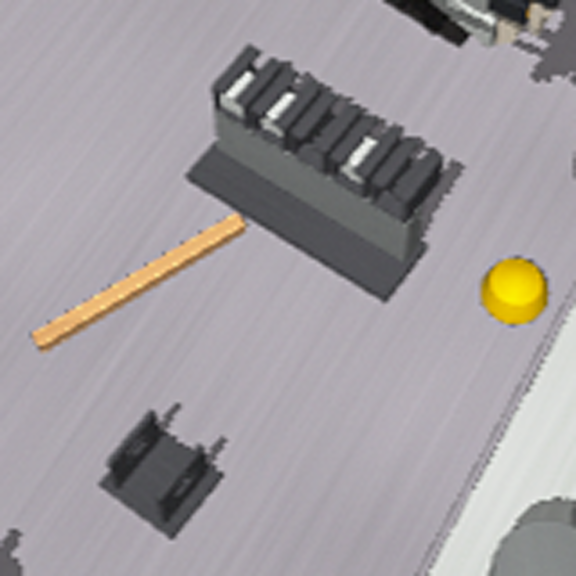

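View pics/c2.png

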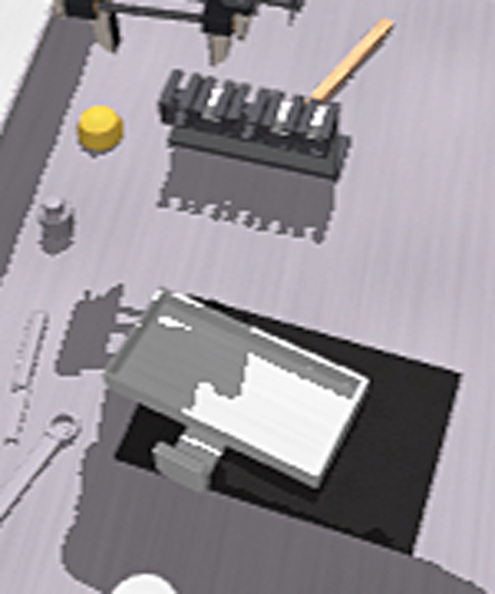

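Run:
```python
from h import *
np.set_printoptions(precision=3,suppress=True)
s=Cam("scene");d=Cam("side")
f=lambda p:[[240+x/3.6,180+y/3.6] for x,y in p]
g=lambda p:[[235+x/3.3,160+y/3.3] for x,y in p]
print("dowel top",s.plane(f([(38,340),(240,220)]),.014))
print("base plate corners",s.plane(f([(188,176),(388,298),(425,245)]),.004))
print("row top near",s.plane(f([(250,48),(438,155),(403,215),(215,95)]),.102))
print("bracket tops",s.plane(f([(153,412),(110,470),(212,458),(165,520)]),.053))
print("mat",d.plane(g([(460,373),(412,553),(117,460)]),0))
print("tray rim",d.plane(g([(163,290),(367,380),(317,488),(105,380)]),.028))
print("tab top",d.plane(g([(155,450),(213,478)]),.045))
print("by: lens,weight,can",d.plane(g([(100,140),(57,240),(145,590)]),0), d.plane([[283,370],[390,155],[245,255],[255,290],[222,330]],0))
print("saucer,mug",s.plane([[175,290],[218,365]],0))
```

```text
dowel top [[ 0.439 -0.293  0.014]
 [ 0.519 -0.125  0.014]]
base plate corners [[ 0.457 -0.105  0.004]
 [ 0.655 -0.123  0.004]
 [ 0.658 -0.066  0.004]]
row top near [[ 0.474 -0.027  0.102]
 [ 0.652 -0.042  0.102]
 [ 0.653 -0.102  0.102]
 [ 0.473 -0.079  0.102]]
bracket tops [[ 0.561 -0.312  0.053]
 [ 0.558 -0.365  0.053]
 [ 0.617 -0.321  0.053]
 [ 0.612 -0.376  0.053]]
mat [[0.304 0.167 0.   ]
 [0.331 0.353 0.   ]
 [0.612 0.313 0.   ]]
tray rim [[0.608 0.141 0.028]
 [0.392 0.205 0.028]
 [0.422 0.32  0.028]
 [0.639 0.248 0.028]]
tab top [[0.571 0.317 0.045]
 [0.513 0.334 0.045]]
by: lens,weight,can [[ 0.734 -0.059  0.   ]
 [ 0.742  0.083  0.   ]
 [ 0.557  0.426  0.   ]] [[ 0.524  0.506  0.   ]
 [ 0.288 -0.397  0.   ]
 [ 0.739  0.174  0.   ]
 [ 0.669  0.291  0.   ]
 [ 0.727  0.43   0.   ]]
saucer,mug [[ 0.279 -0.429  0.   ]
 [ 0.506 -0.535  0.   ]]
```

Call:
carry_out(steps=[{"x":-0.03,"z":-0.01,"y":-0.003},{"x":-0.03,"z":-0.01,"y":-0.003},{"x":-0.03,"z":-0.01,"y":-0.003},{"x":-0.03,"z":-0.01,"y":-0.003},{"x":-0.03,"z":-0.01,"y":-0.003},{"x":-0.03,"z":-0.01,"y":-0.003},{"x":-0.03,"z":-0.01,"y":-0.003},{"x":-0.03,"z":-0.01,"y":-0.003},{"x":-0.03,"z":-0.01,"y":-0.003},{"ry":4},{"ry":4},{"ry":4},{"ry":4},{}])

```text
invalid input
```

```bash
cat >> h.py <<'E'
np.set_printoptions(precision=4,suppress=True)
def pose():
    o=r.get_obs(); M=q2R(o["ee_rot"]); p=np.array(o["tcp_pos"])
    return p,M,np.degrees(np.arctan2(M[1,0],M[0,0]))+90   # psi
def go(xyz,psi):
    "shift in present tool axes (do before the turn) and ry degrees"
    p,M,a=pose(); print("t",r.get_obs()["time_s"],"tcp",p,"psi",round(a,2),"tilt",M[2,1]+1); print("shift",M.T@(np.array(xyz)-p),"ry",-(psi-a), "F",r.get_obs()["ft_force"],"op",r.get_obs()["opening"])
E
python3 - <<'E'
from h import *
go([.53,.27,.25],-16)
c=Cam("wrist","w1.png"); cv2.imwrite("pics/s1.png",Cam("scene").im[:,:,::-1])
E
```

```text
t 0.25 tcp [ 0.6248 -0.      0.2264] psi -0.0 tilt 2.0397550848372248e-07
shift [-0.27   -0.0236 -0.0948] ry 15.997799563859232 F [-0.52   -0.5343  0.2419] op 0.09172569380617739
```

View pics/w1.png

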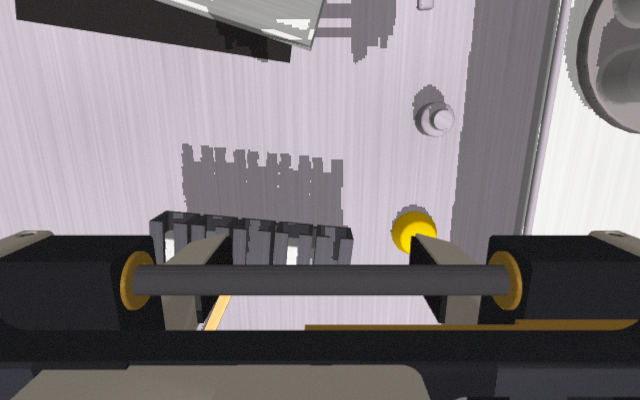

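Call:
carry_out(steps=[{"x":-0.03,"z":-0.016,"y":-0.005},{"x":-0.03,"z":-0.016,"y":-0.005},{"x":-0.03,"z":-0.016,"y":-0.005},{"x":-0.03,"z":-0.016,"y":-0.005},{"x":-0.03,"z":-0.016,"y":-0.005},{"ry":4},{"ry":4},{"ry":4},{"ry":4},{"hand":-1},{"hand":-1}])

```text
invalid input
```

Run:
```python
from h import *
go([.53,.27,.25],-16)
c=Cam("wrist","w2.png"); cv2.imwrite("pics/s1.png",Cam("scene").im[:,:,::-1])
```

```text
t 0.35 tcp [ 0.6249 -0.      0.2266] psi -0.01 tilt 4.4531172527229046e-08
shift [-0.27   -0.0234 -0.0949] ry 15.994292166404435 F [-0.0814 -0.2379 -0.4457] op 0.09169720886560755
```

View pics/w2.png

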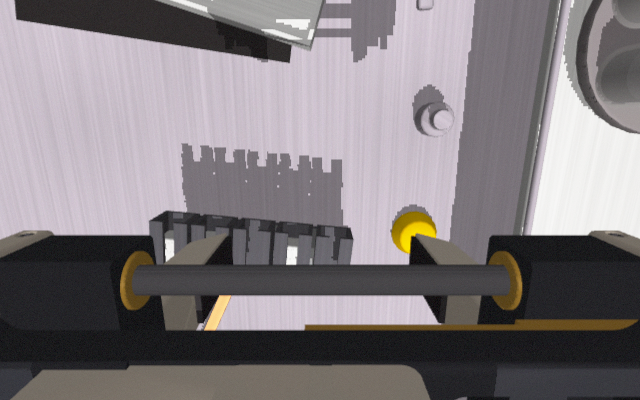

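Call:
carry_out(steps=[{"x":-0.03,"y":-0.005,"z":-0.016,"rx":0,"ry":0,"rz":0,"hand":-1},{"x":-0.03,"y":-0.005,"z":-0.016,"rx":0,"ry":0,"rz":0,"hand":-1}])

```text
time_s: 0.65
tcp_pos: [0.5928, 0.0596, 0.2366]
ee_rot: [-0.499, 0.499, -0.501, 0.501]
ft_force: [-0.1, 1.5, -0.7]
opening: 0.0921
```

Call:
carry_out(steps=[{"x":-0.037,"y":-0.005,"z":-0.02,"rx":0,"ry":4,"rz":0,"hand":-1},{"x":-0.037,"y":-0.005,"z":-0.02,"rx":0,"ry":4,"rz":0,"hand":-1},{"x":-0.037,"y":-0.005,"z":-0.02,"rx":0,"ry":4,"rz":0,"hand":-1},{"x":0,"y":0,"z":0,"rx":0,"ry":4,"rz":0,"hand":-1},{"x":0,"y":0,"z":0,"rx":0,"ry":0,"rz":0,"hand":-1}])

```text
time_s: 1.15
tcp_pos: [0.5406, 0.1761, 0.252]
ee_rot: [-0.426, 0.426, -0.564, 0.564]
ft_force: [0.3, -0.4, -0.1]
opening: 0.0918
```

Run:
```python
from h import *
go([.53,.27,.25],-16)
c=Cam("wrist","w3.png"); cv2.imwrite("pics/s1.png",Cam("scene").im[:,:,::-1])
```

```text
t 1.15 tcp [0.5406 0.1761 0.252 ] psi -15.9 tilt 1.2882389988089216e-07
shift [-0.0874  0.002  -0.0359] ry 0.10002994374748653 F [ 0.2673 -0.3769 -0.1349] op 0.09175129190549876
```

View pics/w3.png

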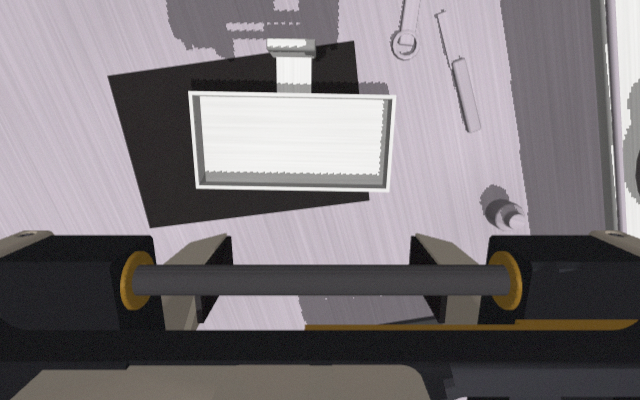

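Run:
```python
from h import *
c=Cam("wrist")
T=c.plane([[189,92],[395,96],[388,191],[198,187]],.028);print(T,"ctr",T.mean(0))
v=T[0]+T[1]-T[2]-T[3];print("yaw",np.degrees(np.arctan2(v[1],v[0])),np.linalg.norm(T[0]-T[1]),np.linalg.norm(T[0]-T[3]))
t=c.plane([[267,39],[316,40],[316,47],[267,46]],.045);print("tab",t,t.mean(0))
m=c.plane([[108,76],[353,41],[369,199],[150,227]],0);print("mat",m,m.mean(0))
for v in (m[0]+m[1]-m[2]-m[3],m[1]-m[0],m[2]-m[3],m[0]-m[3],m[1]-m[2]):print(np.degrees(np.arctan2(v[1],v[0])),np.linalg.norm(v))
```

```text
[[0.4265 0.3039 0.028 ]
 [0.6441 0.2374 0.028 ]
 [0.6125 0.1344 0.028 ]
 [0.3968 0.2011 0.028 ]] ctr [0.52   0.2192 0.028 ]
yaw 73.40162580485 0.2274940451556216 0.1070348152663152
tab [[0.5275 0.327  0.045 ]
 [0.5751 0.3124 0.045 ]
 [0.5732 0.3062 0.045 ]
 [0.5255 0.3208 0.045 ]] [0.5503 0.3166 0.045 ]
mat [[0.3324 0.3512 0.    ]
 [0.6173 0.3088 0.    ]
 [0.5905 0.123  0.    ]
 [0.3045 0.1653 0.    ]] [0.4612 0.2371 0.    ]
81.62081835099565 0.3756172860420914
-8.476670927748234 0.2880752468008918
-8.413436291429116 0.2891936744742824
81.45030482062833 0.1879681084656249
81.79162017255192 0.18765084376161714
```

Call:
carry_out(steps=[{"x":-0.035,"y":0,"z":-0.0075,"rx":0,"ry":0.7,"rz":0,"hand":-1},{"x":-0.034,"y":0,"z":-0.0075,"rx":0,"ry":0,"rz":0,"hand":-1},{"x":-0.034,"y":0,"z":-0.0075,"rx":0,"ry":0,"rz":0,"hand":-1},{"x":-0.034,"y":0,"z":-0.0075,"rx":0,"ry":0,"rz":0,"hand":-1},{"x":0,"y":0.04,"z":0,"rx":0,"ry":0,"rz":0,"hand":-1},{"x":0,"y":0.04,"z":0,"rx":0,"ry":0,"rz":0,"hand":-1},{"x":0,"y":0.04,"z":0,"rx":0,"ry":0,"rz":0,"hand":-1},{"x":0,"y":0.04,"z":0,"rx":0,"ry":0,"rz":0,"hand":-1},{"x":0,"y":0,"z":0,"rx":0,"ry":0,"rz":0,"hand":-1}])

```text
time_s: 2.2
tcp_pos: [0.5486, 0.3109, 0.0863]
ee_rot: [-0.418, 0.425, -0.567, 0.567]
ft_force: [-1.1, -0.7, 0.3]
opening: 0.0915
```

Run:
```python
from h import *
go([.549,.316,.012],-16.6)
```

```text
t 2.2 tcp [0.5486 0.3109 0.0863] psi -16.75 tilt 5.1307355567353774e-05
shift [-0.0056  0.0742 -0.0006] ry -0.14627080543731807 F [-1.1278 -0.6929  0.274 ] op 0.09145953079330166
```

Call:
carry_out(steps=[{"x":-0.005,"y":0.025,"z":0,"rx":0,"ry":0,"rz":0,"hand":-1},{"x":0,"y":0.025,"z":0,"rx":0,"ry":0,"rz":0,"hand":-1},{"x":0,"y":0.024,"z":0,"rx":0,"ry":0,"rz":0,"hand":-1},{"x":0,"y":0,"z":0,"rx":0,"ry":0,"rz":0,"hand":1},{"x":0,"y":0,"z":0,"rx":0,"ry":0,"rz":0,"hand":1},{"x":0,"y":0,"z":0,"rx":0,"ry":0,"rz":0,"hand":1},{"x":0,"y":0,"z":0,"rx":0,"ry":0,"rz":0,"hand":1},{"x":0,"y":0,"z":0,"rx":0,"ry":0,"rz":0,"hand":1},{"x":0,"y":0,"z":0,"rx":0,"ry":0,"rz":0,"hand":1},{"x":0,"y":0,"z":0,"rx":0,"ry":0,"rz":0,"hand":1}])

```text
time_s: 3.2
tcp_pos: [0.5527, 0.3198, 0.0185]
ee_rot: [0.422, -0.422, 0.567, -0.567]
ft_force: [-2.1, -0.8, 6.7]
opening: 0.0495
```

Run:
```python
from h import *
go([.549,.316,.012],-16.6)
s=Cam("scene");d=Cam("side")
cv2.imwrite("pics/s2.png",np.vstack([cv2.resize(s.im[170:270,280:420],None,fx=4,fy=3,interpolation=2),cv2.resize(d.im[150:250,240:380],None,fx=4,fy=3,interpolation=2)])[:,:,::-1])
```

```text
t 3.2 tcp [0.5527 0.3198 0.0185] psi -16.7 tilt 3.1861343208205994e-07
shift [ 0.0047  0.0065 -0.0024] ry -0.0966964386177338 F [-2.1151 -0.8254  6.6754] op 0.04949257395029473
```

View pics/s2.png

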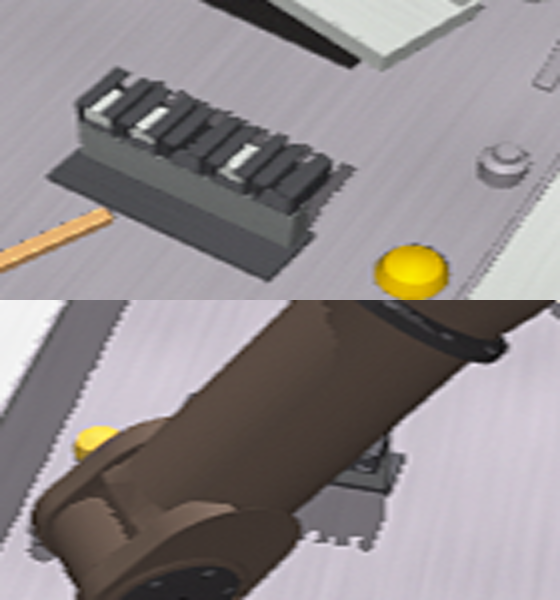

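Run:
```python
from h import *
s=Cam("scene")
P=s.plane([[309.5,192.7],[362,222.7],[355.5,241],[299.5,202.7]],.102);print(P,P.mean(0))
# w1 taken at tcp (.6248,0,.2264) psi 0
c=Cam("wrist");HE=np.array(c.c["hand_eye"])
T=np.eye(4);T[:3,:3]=np.array([[0,0,1],[-1,0,0],[0,-1,0]]);T[:3,3]=[.6248,0,.2264];T=T@HE
c.Rm=T[:3,:3];c.p=T[:3,3]
P=c.plane([[165,211],[352,228]],.102);print(P)
print(c.plane([[436,120]],.046))
im=cv2.imread("pics/w1.png");cv2.imwrite("pics/c3.png",cv2.resize(im[140:280,130:370],None,fx=3.2,fy=3.2,interpolation=2))
```

```text
[[ 0.4729 -0.0247  0.102 ]
 [ 0.6518 -0.0408  0.102 ]
 [ 0.6633 -0.1011  0.102 ]
 [ 0.4662 -0.0687  0.102 ]] [ 0.5636 -0.0588  0.102 ]
[[ 0.4844 -0.0139  0.102 ]
 [ 0.6522 -0.0301  0.102 ]]
[[0.739  0.0643 0.046 ]]
```

View pics/c3.png

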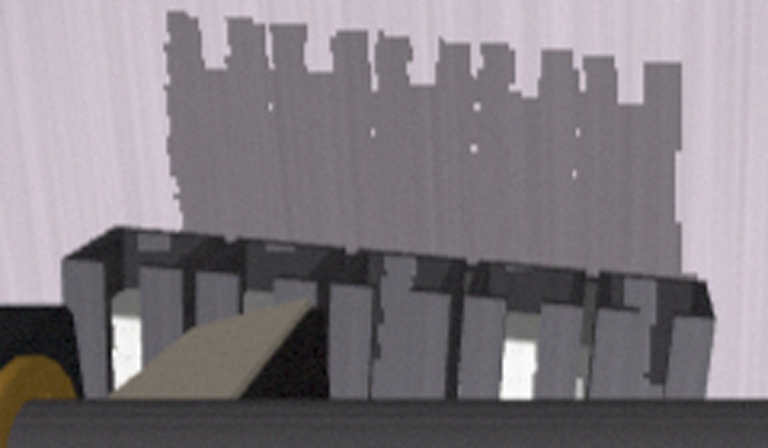

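Run:
```python
from h import *
c=Cam("wrist");HE=np.array(c.c["hand_eye"])
T=np.eye(4);T[:3,:3]=np.array([[0,0,1],[-1,0,0],[0,-1,0]]);T[:3,3]=[.6248,0,.2264];T=T@HE
c.Rm=T[:3,:3];c.p=T[:3,3]
P=c.plane([[150,221],[353.1,239.4]],.102);v=P[1]-P[0];print(P,np.linalg.norm(v))
a=np.arctan2(v[1],v[0])+np.pi/2;x=np.array([np.cos(a),np.sin(a)]);ctr=P.mean(0)[:2]-.025*x
print("yaw",np.degrees(a),"row",ctr,"tray",ctr+.068*x,"tab",ctr+.169*x)
p,M,psi=pose();print(p,psi)
```

```text
[[ 0.4698 -0.0233  0.102 ]
 [ 0.6535 -0.0411  0.102 ]] 0.1846155506201191
yaw 84.48459410211818 row [ 0.5592 -0.0571] tray [0.5658 0.0106] tab [0.5755 0.1111]
[0.5527 0.3198 0.0185] -16.697890278780847
```

Call:
carry_out(steps=[{"x":0,"y":0,"z":0,"rx":0,"ry":-2.8,"rz":0,"hand":1},{"x":0,"y":0,"z":0,"rx":0,"ry":-2.8,"rz":0,"hand":1},{"x":0,"y":0,"z":0,"rx":0,"ry":-2.8,"rz":0,"hand":1},{"x":0,"y":0,"z":0,"rx":0,"ry":-2.8,"rz":0,"hand":1},{"x":0.02,"y":0,"z":0.0055,"rx":0,"ry":0,"rz":0,"hand":1},{"x":0.02,"y":0,"z":0.0055,"rx":0,"ry":0,"rz":0,"hand":1},{"x":0.02,"y":0,"z":0.0055,"rx":0,"ry":0,"rz":0,"hand":1},{"x":0.02,"y":0,"z":0.0055,"rx":0,"ry":0,"rz":0,"hand":1},{"x":0.02,"y":0,"z":0.0055,"rx":0,"ry":0,"rz":0,"hand":1},{"x":0.02,"y":0,"z":0.0055,"rx":0,"ry":0,"rz":0,"hand":1},{"x":0.02,"y":0,"z":0.0055,"rx":0,"ry":0,"rz":0,"hand":1},{"x":0,"y":0,"z":0,"rx":0,"ry":0,"rz":0,"hand":1}])

```text
time_s: 4.65
tcp_pos: [0.5789, 0.1728, 0.0185]
ee_rot: [-0.474, 0.474, -0.524, 0.525]
ft_force: [0.7, -4.4, 6.0]
opening: 0.0497
```

Run:
```python
from h import *
go([.5755,.111,.013],-5.5)
s=Cam("scene","s3.png")
cv2.imwrite("pics/c4.png",cv2.resize(s.im[130:260,270:430],None,fx=4.5,fy=4.5,interpolation=2)[:,:,::-1])
```

```text
t 4.65 tcp [0.5789 0.1728 0.0185] psi -5.73 tilt 2.3750454472004634e-06
shift [0.0618 0.0056 0.0027] ry -0.22509936330951064 F [ 0.6643 -4.4494  6.0372] op 0.049667970386871825
```

View pics/c4.png

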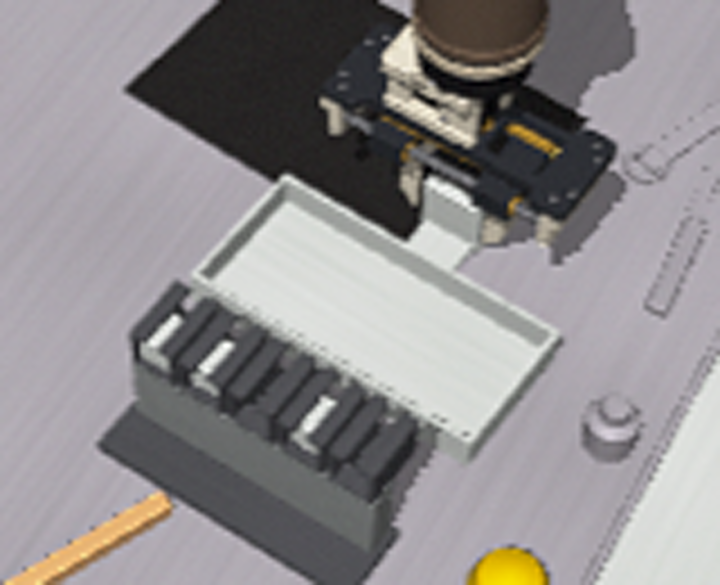

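Run:
```python
from h import *
s=Cam("scene")
P=s.plane([[270+a/4.5,130+b/4.5] for a,b in [(287,177),(560,338),(470,438),(195,275)]],.028);print(P,P.mean(0))
v=P[0]+P[1]-P[2]-P[3];print(np.degrees(np.arctan2(v[1],v[0])))
v=P[0]-P[1];print(np.degrees(np.arctan2(v[1],v[0])),np.linalg.norm(v),np.linalg.norm(P[1]-P[2]))
```

```text
[[0.4634 0.136  0.028 ]
 [0.6904 0.1062 0.028 ]
 [0.673  0.006  0.028 ]
 [0.4504 0.0305 0.028 ]] [0.5693 0.0697 0.028 ]
81.5887556986061
172.52553121125644 0.2288697027004061 0.10168492019493597
```

Call:
carry_out(steps=[{"x":0.02,"y":-0.004,"z":0.001,"rx":0,"ry":-0.8,"rz":0,"hand":1},{"x":0.02,"y":0,"z":0.001,"rx":0,"ry":0,"rz":0,"hand":1},{"x":0.02,"y":0,"z":0.001,"rx":0,"ry":0,"rz":0,"hand":1},{"x":0,"y":0,"z":0,"rx":0,"ry":0,"rz":0,"hand":1},{"x":0,"y":0,"z":0,"rx":0,"ry":0,"rz":0,"hand":1}])

```text
time_s: 5.25
tcp_pos: [0.5752, 0.116, 0.0215]
ee_rot: [0.479, -0.479, 0.52, -0.52]
ft_force: [-0.7, 0.5, -2.7]
opening: 0.0499
```

Run:
```python
from h import *
go([.5755,.111,.013],-5.5)
s=Cam("scene","s4.png");d=Cam("side","d4.png")
cv2.imwrite("pics/c5.png",cv2.resize(s.im[150:260,280:420],None,fx=5,fy=5,interpolation=2)[:,:,::-1])
```

```text
t 5.25 tcp [0.5752 0.116  0.0215] psi -4.77 tilt 6.132504171141306e-08
shift [0.0049 0.0085 0.0007] ry 0.7282901859683761 F [-0.7231  0.4645 -2.6841] op 0.04990474491667652
```

View pics/c5.png

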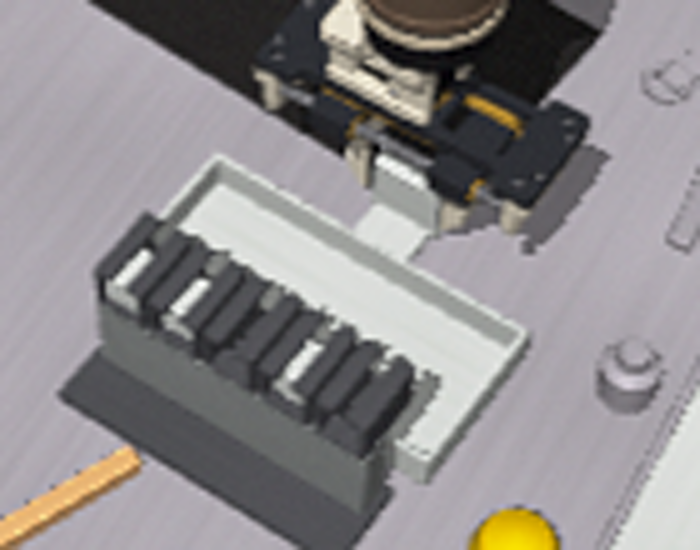

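Call:
carry_out(steps=[{"x":0.005,"y":0,"z":0,"rx":0,"ry":0.3,"rz":0,"hand":1},{"x":0,"y":0.002,"z":0,"rx":0,"ry":0,"rz":0,"hand":1},{"x":0,"y":0,"z":0,"rx":0,"ry":0,"rz":0,"hand":1}])

```text
time_s: 5.65
tcp_pos: [0.5748, 0.1113, 0.0194]
ee_rot: [0.478, -0.478, 0.521, -0.521]
ft_force: [-0.2, -0.3, -1.9]
opening: 0.0497
```

Run:
```python
from h import *
go([.5755,.111,.013],-5.5)
s=Cam("scene","s5.png")
P=s.plane([[324,181],[385.6,217]],.028);v=P[0]-P[1];a=np.arctan2(v[1],v[0])-np.pi/2;print(P,np.degrees(a),P.mean(0)[:2]-.055*np.array([np.cos(a),np.sin(a)]))
```

```text
t 5.65 tcp [0.5748 0.1113 0.0194] psi -4.99 tilt 6.726868528872387e-08
shift [0.0003 0.0064 0.0008] ry 0.5061976977507214 F [-0.1615 -0.2737 -1.8819] op 0.04968455855497905
[[0.4596 0.0804 0.028 ]
 [0.6857 0.0546 0.028 ]] 83.47242908353303 [0.5664 0.0129]
```

Call:
carry_out(steps=[{"x":0,"y":0,"z":0,"rx":0,"ry":0,"rz":0,"hand":-1},{"x":0,"y":0,"z":0,"rx":0,"ry":0,"rz":0,"hand":-1},{"x":0,"y":0,"z":0,"rx":0,"ry":0,"rz":0,"hand":-1},{"x":0,"y":-0.02,"z":0,"rx":0,"ry":0,"rz":0,"hand":-1},{"x":0,"y":-0.04,"z":0,"rx":0,"ry":0,"rz":0,"hand":-1},{"x":0,"y":-0.04,"z":0,"rx":0,"ry":0,"rz":0,"hand":-1},{"x":0,"y":-0.04,"z":0,"rx":0,"ry":0,"rz":0,"hand":-1},{"x":0,"y":-0.04,"z":0,"rx":0,"ry":0,"rz":0,"hand":-1},{"x":0.02,"y":-0.04,"z":0,"rx":0,"ry":0,"rz":0,"hand":-1},{"x":0.035,"y":-0.02,"z":-0.002,"rx":0,"ry":0,"rz":0,"hand":-1},{"x":0.04,"y":-0.02,"z":-0.002,"rx":0,"ry":0,"rz":0,"hand":-1},{"x":0.04,"y":0,"z":-0.002,"rx":0,"ry":0,"rz":0,"hand":-1},{"x":0.04,"y":0,"z":-0.002,"rx":0,"ry":0,"rz":0,"hand":-1},{"x":0.04,"y":0,"z":-0.002,"rx":0,"ry":0,"rz":0,"hand":-1},{"x":0.04,"y":0,"z":-0.002,"rx":0,"ry":0,"rz":0,"hand":-1},{"x":0.04,"y":0,"z":-0.002,"rx":0,"ry":0,"rz":0,"hand":-1},{"x":0.04,"y":0,"z":-0.002,"rx":0,"ry":0,"rz":0,"hand":-1},{"x":0,"y":0,"z":0,"rx":0,"ry":0,"rz":0,"hand":-1},{"x":0,"y":0,"z":0,"rx":0,"ry":0,"rz":0,"hand":-1}])

```text
time_s: 7.6
tcp_pos: [0.5294, -0.222, 0.2797]
ee_rot: [0.477, -0.477, 0.522, -0.522]
ft_force: [-0.4, 1.0, -0.3]
opening: 0.0918
```

Run:
```python
from h import *
go([.53,-.22,.28],-5.5)
s=Cam("wrist","w6.png");Cam("scene","s6.png");Cam("side","d6.png")
cv2.imwrite("pics/c6.png",cv2.resize(s.im[0:300,130:530],None,fx=2,fy=2,interpolation=2)[:,:,::-1])
```

```text
t 7.6 tcp [ 0.5294 -0.222   0.2797] psi -5.14 tilt 3.1636160358061716e-10
shift [-0.002  -0.0003  0.0005] ry 0.3561327789430493 F [-0.4394  1.0266 -0.3313] op 0.0917788966438
```

View pics/c6.png

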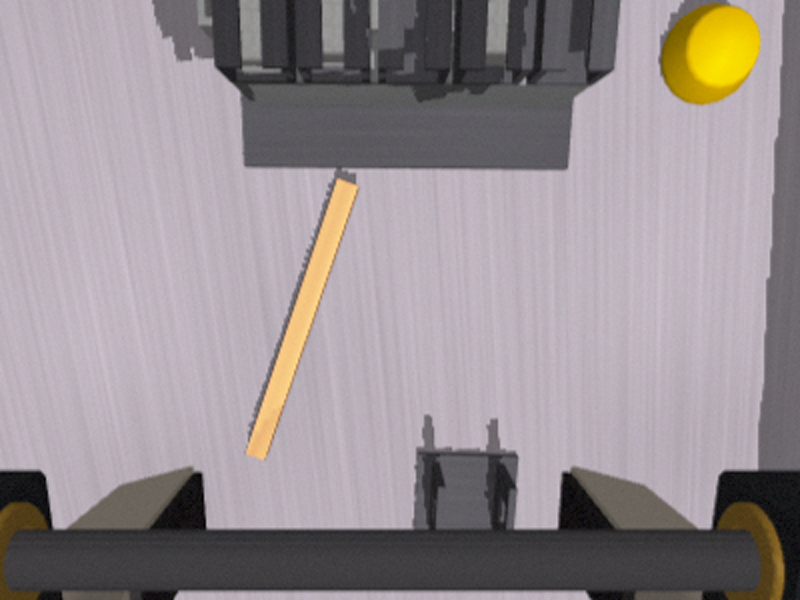

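Run:
```python
from h import *
c=Cam("wrist")
f=lambda p:[[130+x/2,y/2] for x,y in p]
P=c.plane(f([(214,68),(614,72)]),.102);v=P[1]-P[0];a=np.arctan2(v[1],v[0])+np.pi/2;x=np.array([np.cos(a),np.sin(a)])
print(P,np.linalg.norm(v),np.degrees(a),"row",P.mean(0)[:2]+.025*x)
for z in(.004,.006,.01):
  P=c.plane(f([(245,165),(568,168)]),z);v=P[1]-P[0];a=np.arctan2(v[1],v[0])+np.pi/2;x=np.array([np.cos(a),np.sin(a)]);print("plate",np.linalg.norm(v),np.degrees(a),P.mean(0)[:2]+.06*x)
hsv=cv2.cvtColor(c.im,cv2.COLOR_RGB2HSV);m=cv2.inRange(hsv,(8,70,120),(22,255,255));m[:80]=0;m[235:]=0;m[:,:240]=0;m[:,320:]=0
ct=max(cv2.findContours(m,0,2)[0],key=cv2.contourArea)
b=cv2.boxPoints(cv2.minAreaRect(ct));Q=c.plane(b,.014);print("dowel",Q,Q.mean(0));i=np.argsort(Q[:,1]);v=(Q[i[2]]+Q[i[3]]-Q[i[0]]-Q[i[1]])/2;print(np.degrees(np.arctan2(v[1],v[0])),np.linalg.norm(v))
for u in (250,333,395,412,500,560): print(u,c.im[5:25,130+u//2-3:130+u//2+3].mean((0,1)))
print("bracket",c.plane(f([(417,452),(437,452),(500,454),(517,455)]),.053))
```

```text
[[ 0.4637 -0.0709  0.102 ]
 [ 0.6492 -0.0884  0.102 ]] 0.1863372024170941 84.5948222491518 row [ 0.5588 -0.0547]
plate 0.20124310382090532 84.61243511226361 [ 0.5597 -0.0533]
plate 0.20031557177750633 84.61243511226361 [ 0.5596 -0.0535]
plate 0.19846050769070853 84.61243511226361 [ 0.5595 -0.0538]
dowel [[ 0.4271 -0.2894  0.014 ]
 [ 0.5101 -0.1189  0.014 ]
 [ 0.5232 -0.1245  0.014 ]
 [ 0.4414 -0.2962  0.014 ]] [ 0.4755 -0.2072  0.014 ]
64.28738088456294 0.18994681436064711
250 [148.1083 147.4417 146.3667]
333 [149.8833 149.4583 148.3167]
395 [94.825  92.5083 98.7083]
412 [70.8417 69.25   73.9167]
500 [148.2333 147.625  146.225 ]
560 [92.825  90.9167 96.975 ]
bracket [[ 0.5458 -0.2837  0.053 ]
 [ 0.5581 -0.2848  0.053 ]
 [ 0.5968 -0.2894  0.053 ]
 [ 0.6072 -0.2909  0.053 ]]
```

Call:
carry_out(steps=[{"x":0.003,"y":0.02,"z":-0.021,"rx":0,"ry":0,"rz":0,"hand":-1},{"x":0.003,"y":0.03,"z":-0.021,"rx":0,"ry":0,"rz":0,"hand":-1},{"x":0.003,"y":0.03,"z":-0.02,"rx":0,"ry":0,"rz":0,"hand":-1},{"x":0,"y":0.03,"z":0,"rx":0,"ry":5,"rz":0,"hand":-1},{"x":0,"y":0.03,"z":0,"rx":0,"ry":5,"rz":0,"hand":-1},{"x":0,"y":0.03,"z":0,"rx":0,"ry":5,"rz":0,"hand":-1},{"x":0,"y":0.03,"z":0,"rx":0,"ry":5.5,"rz":0,"hand":-1},{"x":0,"y":0.02,"z":0,"rx":0,"ry":0,"rz":0,"hand":-0.4},{"x":0,"y":0,"z":0,"rx":0,"ry":0,"rz":0,"hand":-0.4},{"x":0,"y":0,"z":0,"rx":0,"ry":0,"rz":0,"hand":-0.4}])

```text
time_s: 8.8
tcp_pos: [0.4676, -0.2239, 0.0601]
ee_rot: [0.378, -0.378, 0.598, -0.598]
ft_force: [0.4, -0.3, 0.6]
opening: 0.0721
```

Run:
```python
from h import *
go([.4668,-.2252,.004],-25.7)
c=Cam("wrist")
hsv=cv2.cvtColor(c.im,cv2.COLOR_RGB2HSV);m=cv2.inRange(hsv,(8,70,120),(22,255,255))
for q in cv2.findContours(m,0,2)[0]:
  if cv2.contourArea(q)>150: print(cv2.contourArea(q),cv2.minAreaRect(q),c.plane(cv2.boxPoints(cv2.minAreaRect(q)),.014))
```

```text
t 8.8 tcp [ 0.4676 -0.2239  0.0601] psi -25.4 tilt 5.802279534616872e-08
shift [ 0.0016  0.0561 -0.0002] ry 0.2957736444009491 F [ 0.4315 -0.2624  0.5774] op 0.07206470825817116
543.0 ((323.5, 310.0), (30.0, 21.0), 90.0) [[ 0.4396 -0.2682  0.014 ]
 [ 0.4528 -0.2744  0.014 ]
 [ 0.4428 -0.2961  0.014 ]
 [ 0.4292 -0.2897  0.014 ]]
161.5 ((476.79888916015625, 282.4440002441406), (51.02979278564453, 8.618276596069336), 88.85424041748047) [[ 0.5486 -0.2883  0.014 ]
 [ 0.5538 -0.2907  0.014 ]
 [ 0.5422 -0.3281  0.014 ]
 [ 0.5367 -0.3256  0.014 ]]
169.5 ((164.5, 282.0), (52.0, 9.0), 90.0) [[ 0.3595 -0.1977  0.014 ]
 [ 0.365  -0.2003  0.014 ]
 [ 0.3438 -0.2339  0.014 ]
 [ 0.3381 -0.2312  0.014 ]]
4645.5 ((323.0, 149.0), (230.0, 24.0), 90.0) [[ 0.5103 -0.119   0.014 ]
 [ 0.5226 -0.1248  0.014 ]
 [ 0.4632 -0.2534  0.014 ]
 [ 0.4486 -0.2465  0.014 ]]
```

Call:
carry_out(steps=[{"x":0.0015,"y":0.02,"z":0,"rx":0,"ry":0.3,"rz":0,"hand":-0.4},{"x":0,"y":0.02,"z":0,"rx":0,"ry":0,"rz":0,"hand":-0.4},{"x":0,"y":0.015,"z":0,"rx":0,"ry":0,"rz":0,"hand":-0.4},{"x":0,"y":0,"z":0,"rx":0,"ry":0,"rz":0,"hand":-0.4},{"x":0,"y":0,"z":0,"rx":0,"ry":0,"rz":0,"hand":1},{"x":0,"y":0,"z":0,"rx":0,"ry":0,"rz":0,"hand":1},{"x":0,"y":0,"z":0,"rx":0,"ry":0,"rz":0,"hand":1},{"x":0,"y":0,"z":0,"rx":0,"ry":0,"rz":0,"hand":1},{"x":0,"y":0,"z":0,"rx":0,"ry":0,"rz":0,"hand":1},{"x":0,"y":0,"z":0,"rx":0,"ry":0,"rz":0,"hand":1},{"x":0,"y":0,"z":0,"rx":0,"ry":0,"rz":0,"hand":1},{"x":0,"y":0,"z":0,"rx":0,"ry":0,"rz":0,"hand":1}])

```text
time_s: 10.05
tcp_pos: [0.4666, -0.226, 0.0048]
ee_rot: [-0.376, 0.376, -0.599, 0.599]
ft_force: [-0.3, -0.3, 1.1]
opening: 0.0136
```

Run:
```python
from h import *
go([.4668,-.2252,.004],-25.7)
```

```text
t 10.05 tcp [ 0.4666 -0.226   0.0048] psi -25.81 tilt 7.774735744092709e-09
shift [-0.0008  0.0008 -0.0002] ry -0.10524718087855334 F [-0.2729 -0.3308  1.1406] op 0.013622948880826446
```

Call:
carry_out(steps=[{"x":0,"y":-0.026,"z":0,"rx":0,"ry":0,"rz":0,"hand":1},{"x":0,"y":-0.026,"z":0,"rx":0,"ry":0,"rz":0,"hand":1},{"x":0,"y":-0.026,"z":0,"rx":0,"ry":0,"rz":0,"hand":1},{"x":0,"y":0,"z":0,"rx":0,"ry":-5.1,"rz":0,"hand":1},{"x":0,"y":0,"z":0,"rx":0,"ry":-5.1,"rz":0,"hand":1},{"x":0,"y":0,"z":0,"rx":0,"ry":-5.1,"rz":0,"hand":1},{"x":0,"y":0,"z":0,"rx":0,"ry":-5.1,"rz":0,"hand":1},{"x":-0.015,"y":0,"z":-0.001,"rx":0,"ry":0,"rz":0,"hand":1},{"x":-0.012,"y":0,"z":0,"rx":0,"ry":0,"rz":0,"hand":1},{"x":0,"y":0,"z":0,"rx":0,"ry":0,"rz":0,"hand":1}])

```text
time_s: 11.05
tcp_pos: [0.4684, -0.196, 0.0826]
ee_rot: [0.477, -0.476, 0.523, -0.522]
ft_force: [0.6, -0.1, -1.5]
opening: 0.0136
```

Run:
```python
from h import *
go([.4682,-.1966,.083],-5.4)
c=Cam("wrist","w7.png")
cv2.imwrite("pics/c7.png",cv2.resize(c.im[0:250,200:500],None,fx=2.4,fy=2.4,interpolation=2)[:,:,::-1])
p,M,psi=pose()
print(c.proj([p-M[:,0]*.115-M[:,1]*.0092+M[:,2]*.007,p-M[:,0]*.115-M[:,1]*.0092-M[:,2]*.007]))
```

```text
t 11.05 tcp [ 0.4684 -0.196   0.0826] psi -5.31 tilt 1.0326893493672884e-06
shift [ 0.0006 -0.0004 -0.0001] ry 0.09019206850552486 F [ 0.6048 -0.1289 -1.508 ] op 0.013554400950271788
[[340.9945   0.1384]
 [306.2424   0.131 ]]
```

View pics/c7.png

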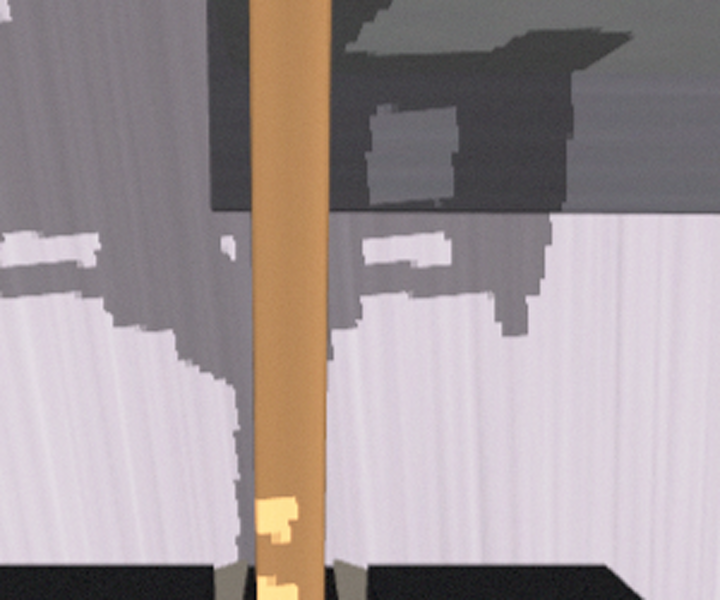

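Call:
carry_out(steps=[{"x":-0.008,"y":0,"z":0.001,"rx":0,"ry":0,"rz":0,"hand":1},{"x":-0.007,"y":0,"z":0,"rx":0,"ry":0,"rz":0,"hand":1},{"x":-0.005,"y":0,"z":0,"rx":0,"ry":0,"rz":0,"hand":1},{"x":-0.005,"y":0,"z":0,"rx":0,"ry":0,"rz":0,"hand":1},{"x":-0.005,"y":0,"z":0,"rx":0,"ry":0,"rz":0,"hand":1},{"x":-0.005,"y":0,"z":0,"rx":0,"ry":0,"rz":0,"hand":1},{"x":0,"y":0,"z":0,"rx":0,"ry":0,"rz":0,"hand":1}])

```text
time_s: 11.8
tcp_pos: [0.4725, -0.1643, 0.0828]
ee_rot: [-0.476, 0.476, -0.523, 0.523]
ft_force: [1.1, -2.1, -0.5]
opening: 0.0137
```

Run:
```python
from h import *
go([.4682+.094*.057,-.1966+.057*.9956,.083],-5.4)
```

```text
t 11.8 tcp [ 0.4725 -0.1643  0.0828] psi -5.42 tilt 2.393896172403487e-07
shift [-0.0244 -0.0002 -0.0013] ry -0.017041683968477273 F [ 1.128  -2.1088 -0.4554] op 0.013670649625258198
```

Call:
carry_out(steps=[{"x":-0.005,"y":0,"z":0,"rx":0,"ry":0,"rz":0,"hand":1},{"x":-0.005,"y":0,"z":0,"rx":0,"ry":0,"rz":0,"hand":1},{"x":-0.005,"y":0,"z":0,"rx":0,"ry":0,"rz":0,"hand":1},{"x":-0.005,"y":0,"z":0,"rx":0,"ry":0,"rz":0,"hand":1},{"x":-0.005,"y":0,"z":0,"rx":0,"ry":0,"rz":0,"hand":1},{"x":0,"y":0,"z":0,"rx":0,"ry":0,"rz":0,"hand":1},{"x":0,"y":0,"z":0,"rx":0,"ry":0,"rz":0,"hand":1}])

```text
time_s: 12.5
tcp_pos: [0.4748, -0.139, 0.0827]
ee_rot: [0.476, -0.476, 0.523, -0.523]
ft_force: [0.2, 0.0, -0.1]
opening: 0.0138
```

Run:
```python
from h import *
go([.4682+.094*.057,-.1966+.057*.9956,.083],-5.4)
s=Cam("scene","s8.png");d=Cam("side","d8.png")
cv2.imwrite("pics/c8.png",np.hstack([cv2.resize(s.im[160:280,280:400],None,fx=3.3,fy=4,interpolation=2),cv2.resize(d.im[150:270,260:380],None,fx=3.3,fy=4,interpolation=2)])[:,:,::-1])
```

```text
t 12.5 tcp [ 0.4748 -0.139   0.0827] psi -5.37 tilt 6.946614283798169e-09
shift [ 0.0009 -0.0003 -0.0011] ry 0.026821736941309737 F [ 0.1947  0.0105 -0.0653] op 0.013831000936790166
```

View pics/c8.png

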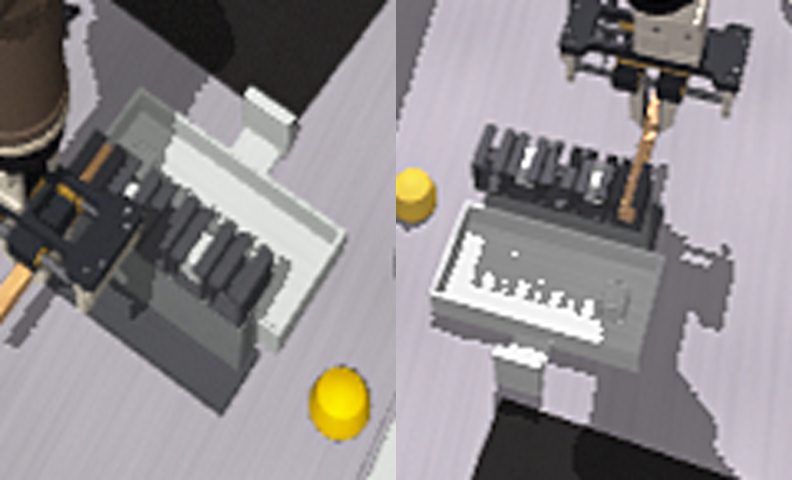

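Call:
carry_out(steps=[{"x":0.02,"y":0,"z":0,"rx":0,"ry":0,"rz":0,"hand":1},{"x":0.02,"y":0,"z":0,"rx":0,"ry":0,"rz":0,"hand":1},{"x":0.02,"y":0,"z":0,"rx":0,"ry":0,"rz":0,"hand":1},{"x":0,"y":0,"z":0.019,"rx":0,"ry":0,"rz":0,"hand":1},{"x":0,"y":0,"z":0.019,"rx":0,"ry":0,"rz":0,"hand":1},{"x":0,"y":0,"z":0,"rx":0,"ry":0,"rz":0,"hand":1}])

```text
time_s: 13.2
tcp_pos: [0.5094, -0.2031, 0.0829]
ee_rot: [-0.476, 0.475, -0.522, 0.524]
ft_force: [-0.1, 0.0, -0.5]
opening: 0.0135
```

```bash
cat >> h.py <<'E'
C=np.array([.559,-.0545]);A=np.radians(84.6);X=np.array([np.cos(A),np.sin(A)]);Y=np.array([-X[1],X[0]])
def tool_in_row():
    p,M,psi=pose();d=p[:2]-C;print("row frame x,y",d@X,d@Y,"z",p[2],"psi",psi,"tip x",d@X+.115,"F",r.get_obs()["ft_force"],"op",r.get_obs()["opening"],"t",r.get_obs()["time_s"])
def dowelcols():
    c=Cam("wrist");hsv=cv2.cvtColor(c.im,cv2.COLOR_RGB2HSV);m=cv2.inRange(hsv,(8,70,90),(22,255,255))
    for v in (2,30,60,100,150,200):
        k=np.flatnonzero(m[v,250:400])+250; print(v,(k.min(),k.max()) if len(k) else None,end=" ")
    print()
E
python3 - <<'E'
from h import *
tool_in_row();dowelcols()
E
```

```text
row frame x,y -0.15261190522390033 0.03537679839706853 z 0.08290069811746557 psi -5.400310131667183 tip x -0.03761190522390033 F [-0.1216  0.0307 -0.4717] op 0.013497686920714649 t 13.2
2 (np.int64(304), np.int64(337)) 30 (np.int64(304), np.int64(337)) 60 (np.int64(304), np.int64(337)) 100 (np.int64(305), np.int64(336)) 150 (np.int64(305), np.int64(335)) 200 (np.int64(306), np.int64(335))
```

Call:
carry_out(steps=[{"x":0,"y":0,"z":-0.002,"rx":0,"ry":0,"rz":0,"hand":1},{"x":-0.011,"y":0,"z":0,"rx":0,"ry":0,"rz":0,"hand":1},{"x":-0.006,"y":0,"z":0,"rx":0,"ry":0,"rz":0,"hand":1},{"x":-0.006,"y":0,"z":0,"rx":0,"ry":0,"rz":0,"hand":1},{"x":-0.006,"y":0,"z":0,"rx":0,"ry":0,"rz":0,"hand":1},{"x":-0.006,"y":0,"z":0,"rx":0,"ry":0,"rz":0,"hand":1},{"x":-0.006,"y":0,"z":0,"rx":0,"ry":0,"rz":0,"hand":1},{"x":-0.006,"y":0,"z":0,"rx":0,"ry":0,"rz":0,"hand":1},{"x":-0.006,"y":0,"z":0,"rx":0,"ry":0,"rz":0,"hand":1},{"x":-0.006,"y":0,"z":0,"rx":0,"ry":0,"rz":0,"hand":1},{"x":0,"y":0,"z":0,"rx":0,"ry":0,"rz":0,"hand":1},{"x":0,"y":0,"z":0,"rx":0,"ry":0,"rz":0,"hand":1}])

```text
time_s: 14.45
tcp_pos: [0.5106, -0.1433, 0.0828]
ee_rot: [0.476, -0.476, 0.523, -0.523]
ft_force: [0.5, 0.6, -0.5]
opening: 0.0136
```

Run:
```python
from h import *
tool_in_row();s=Cam("scene","s9.png");d=Cam("side","d9.png");dowelcols()
```

```text
row frame x,y -0.09299351684999223 0.039843041967066214 z 0.0827536331932755 psi -5.362861833763191 tip x 0.022006483150007777 F [ 0.506   0.6294 -0.505 ] op 0.013622820354775947 t 14.45
2 (np.int64(315), np.int64(337)) 30 (np.int64(315), np.int64(337)) 60 (np.int64(315), np.int64(337)) 100 (np.int64(315), np.int64(336)) 150 (np.int64(305), np.int64(336)) 200 (np.int64(306), np.int64(335))
```

Call:
carry_out(steps=[{"x":0.02,"y":0,"z":0,"rx":0,"ry":0,"rz":0,"hand":1},{"x":0.02,"y":0,"z":0,"rx":0,"ry":0,"rz":0,"hand":1},{"x":0.02,"y":0,"z":0,"rx":0,"ry":0,"rz":0,"hand":1},{"x":0,"y":0,"z":0.02,"rx":0,"ry":0,"rz":0,"hand":1},{"x":0,"y":0,"z":0.02,"rx":0,"ry":0,"rz":0,"hand":1},{"x":0,"y":0,"z":0.02,"rx":0,"ry":0,"rz":0,"hand":1},{"x":0,"y":0,"z":0.017,"rx":0,"ry":0,"rz":0,"hand":1},{"x":0,"y":0,"z":0,"rx":0,"ry":0,"rz":0,"hand":1},{"x":0,"y":0,"z":0,"rx":0,"ry":0,"rz":0,"hand":1}])

```text
time_s: 15.5
tcp_pos: [0.5809, -0.2108, 0.0823]
ee_rot: [0.476, -0.476, 0.523, -0.523]
ft_force: [-0.6, -0.0, -0.6]
opening: 0.0135
```

Run:
```python
from h import *
tool_in_row();dowelcols()
s=Cam("scene","s10.png");d=Cam("side","d10.png")
for k,y in((1,-.038),(3,.038),(4,.076)):
  for n,c,f in(("scene",s,"s6.png"),("side",d,"d6.png")):
    old=cv2.imread("pics/"+f)[:,:,::-1]
    uv=c.proj([np.r_[C+x*X+y*Y,.097] for x in(-.006,0,.006)]).round().astype(int)
    print(k,n,[int(c.im[v,u].mean()) for u,v in uv],[int(old[v,u].mean()) for u,v in uv])
```

```text
row frame x,y -0.15358887528444035 -0.03646922231919625 z 0.08230854982456867 psi -5.4169898467314255 tip x -0.03858887528444034 F [-0.5538 -0.0052 -0.5919] op 0.013460471503792782 t 15.5
2 (np.int64(304), np.int64(337)) 30 (np.int64(304), np.int64(337)) 60 (np.int64(304), np.int64(337)) 100 (np.int64(305), np.int64(336)) 150 (np.int64(305), np.int64(335)) 200 (np.int64(306), np.int64(334)) 
1 scene [135, 131, 141] [137, 133, 140]
1 side [143, 161, 128] [140, 158, 125]
3 scene [45, 42, 38] [33, 39, 19]
3 side [84, 94, 82] [137, 154, 159]
4 scene [50, 43, 39] [54, 50, 53]
4 side [100, 107, 110] [154, 139, 147]
```

Call:
carry_out(steps=[{"x":0,"y":0,"z":0.001,"rx":0,"ry":0,"rz":0,"hand":1},{"x":-0.012,"y":0,"z":0,"rx":0,"ry":0,"rz":0,"hand":1},{"x":-0.006,"y":0,"z":0,"rx":0,"ry":0,"rz":0,"hand":1},{"x":-0.006,"y":0,"z":0,"rx":0,"ry":0,"rz":0,"hand":1},{"x":-0.006,"y":0,"z":0,"rx":0,"ry":0,"rz":0,"hand":1},{"x":-0.006,"y":0,"z":0,"rx":0,"ry":0,"rz":0,"hand":1},{"x":-0.006,"y":0,"z":0,"rx":0,"ry":0,"rz":0,"hand":1},{"x":-0.006,"y":0,"z":0,"rx":0,"ry":0,"rz":0,"hand":1},{"x":-0.006,"y":0,"z":0,"rx":0,"ry":0,"rz":0,"hand":1},{"x":-0.006,"y":0,"z":0,"rx":0,"ry":0,"rz":0,"hand":1},{"x":0,"y":0,"z":0,"rx":0,"ry":0,"rz":0,"hand":1},{"x":0,"y":0,"z":0,"rx":0,"ry":0,"rz":0,"hand":1},{"x":0.02,"y":0,"z":0,"rx":0,"ry":0,"rz":0,"hand":1},{"x":0.02,"y":0,"z":0,"rx":0,"ry":0,"rz":0,"hand":1},{"x":0.03,"y":0,"z":0,"rx":0,"ry":0,"rz":0,"hand":1},{"x":0,"y":0,"z":0,"rx":0,"ry":0,"rz":0,"hand":1}])

```text
time_s: 17.25
tcp_pos: [0.5802, -0.2269, 0.0828]
ee_rot: [-0.473, 0.475, -0.524, 0.525]
ft_force: [-0.4, -1.4, -0.1]
opening: 0.0139
```

Run:
```python
from h import *
tool_in_row();dowelcols()
s=Cam("scene","s11.png");d=Cam("side","d11.png")
for k,y in((0,-.076),(1,-.038),(2,0),(3,.038),(4,.076)):
  for n,c,f in(("scene",s,"s6.png"),("side",d,"d6.png")):
    old=cv2.imread("pics/"+f)[:,:,::-1]
    uv=c.proj([np.r_[C+x*X+y*Y,.097] for x in(-.006,0,.006)]).round().astype(int)
    print(k,n,[int(c.im[v,u].mean()) for u,v in uv],[int(old[v,u].mean()) for u,v in uv])
cv2.imwrite("pics/c11.png",np.hstack([cv2.resize(s.im[160:280,280:400],None,fx=3.3,fy=4,interpolation=2),cv2.resize(d.im[150:270,260:380],None,fx=3.3,fy=4,interpolation=2)])[:,:,::-1])
```

```text
row frame x,y -0.16962960791582085 -0.03729512716954846 z 0.08278214201110436 psi -5.76471660303487 tip x -0.054629607915820846 F [-0.3738 -1.4102 -0.1257] op 0.013864567452007334 t 17.25
2 (np.int64(304), np.int64(337)) 30 (np.int64(304), np.int64(337)) 60 (np.int64(304), np.int64(336)) 100 (np.int64(305), np.int64(336)) 150 (np.int64(305), np.int64(335)) 200 (np.int64(306), np.int64(334)) 
0 scene [77, 78, 75] [75, 77, 73]
0 side [100, 101, 105] [92, 98, 103]
1 scene [51, 51, 46] [137, 133, 140]
1 side [66, 56, 54] [140, 158, 125]
2 scene [50, 49, 48] [51, 45, 49]
2 side [59, 53, 55] [57, 54, 53]
3 scene [40, 38, 45] [33, 39, 19]
3 side [86, 91, 81] [137, 154, 159]
4 scene [44, 41, 48] [54, 50, 53]
4 side [111, 107, 112] [154, 139, 147]
```

Call:
carry_out(steps=[{"x":0.02,"y":-0.04,"z":0,"rx":0,"ry":0,"rz":0,"hand":1},{"x":0.02,"y":-0.04,"z":-0.02,"rx":0,"ry":0,"rz":0,"hand":1},{"x":0.02,"y":-0.037,"z":-0.03,"rx":0,"ry":0,"rz":0,"hand":1},{"x":0,"y":0,"z":-0.03,"rx":0,"ry":0,"rz":0,"hand":1},{"x":0,"y":0,"z":-0.03,"rx":0,"ry":0,"rz":0,"hand":1},{"x":0,"y":0,"z":-0.03,"rx":0,"ry":0,"rz":0,"hand":1},{"x":0,"y":0,"z":0,"rx":0,"ry":7.5,"rz":0,"hand":1},{"x":0,"y":0,"z":0,"rx":0,"ry":7.5,"rz":0,"hand":1},{"x":0,"y":0,"z":0,"rx":0,"ry":7.5,"rz":0,"hand":1},{"x":0,"y":0,"z":0,"rx":0,"ry":7.5,"rz":0,"hand":1},{"x":0,"y":0,"z":0,"rx":0,"ry":7.5,"rz":0,"hand":1},{"x":0,"y":0,"z":0,"rx":0,"ry":7.5,"rz":0,"hand":1},{"x":0,"y":0,"z":0,"rx":0,"ry":7.5,"rz":0,"hand":1},{"x":0,"y":0,"z":0,"rx":0,"ry":7.5,"rz":0,"hand":1},{"x":0,"y":0,"z":0,"rx":0,"ry":7.5,"rz":0,"hand":1},{"x":0,"y":0,"z":0,"rx":0,"ry":7.5,"rz":0,"hand":1},{"x":0,"y":0,"z":0,"rx":0,"ry":7.5,"rz":0,"hand":1},{"x":0,"y":0,"z":0,"rx":0,"ry":7.5,"rz":0,"hand":1},{"x":0,"y":0,"z":0,"rx":0,"ry":0,"rz":0,"hand":1}])

```text
time_s: 19.3
tcp_pos: [0.438, -0.2655, 0.1985]
ee_rot: [-0.033, 0.033, 0.706, -0.706]
ft_force: [-0.2, 0.3, -0.7]
opening: 0.0136
```

Run:
```python
from h import *
go([.43,-.27,.2],-95.5);print(r.get_obs()["joints"])
```

```text
t 19.3 tcp [ 0.438  -0.2655  0.1985] psi 264.59 tilt 1.0041433162744084e-07
shift [ 0.0076 -0.0015  0.0053] ry 360.092923251212 F [-0.1606  0.3186 -0.6986] op 0.013603070483071742
[ 0.1889  0.2811  0.3172  1.9023 -0.1053  0.9742 -1.1114]
```

Good pose; look at the bracket from here (15th picture).

Run:
```python
from h import *
c=Cam("wrist","w12.png")
B=[[.55,-.31,.053],[.55,-.37,.053],[.62,-.31,0],[.62,-.37,0]];uv=c.proj(B);print(uv)
u0,v0=np.maximum(uv.min(0)-35,0).astype(int);u1,v1=np.minimum(uv.max(0)+35,[640,400]).astype(int);print(u0,v0,u1,v1)
a=cv2.resize(c.im[v0:v1,u0:u1],None,fx=4,fy=4,interpolation=2);print(a.shape)
cv2.imwrite("pics/c12.png",a[:600,:800,::-1])
```

```text
[[360.1024  57.8014]
 [430.4585  50.6248]
 [349.0097 -11.3059]
 [411.8095 -18.035 ]]
314 0 465 92
(368, 604, 3)
```

View pics/c12.png

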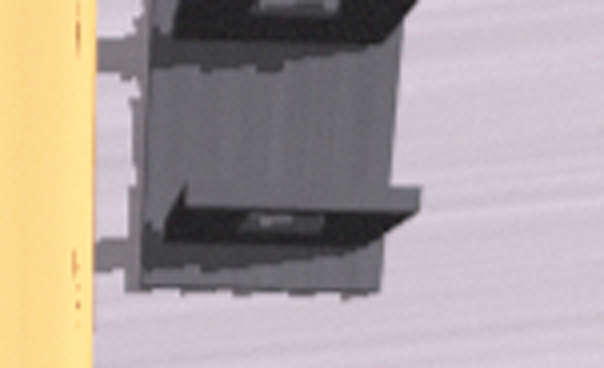

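Run:
```python
from h import *
c=Cam("wrist")
f=lambda p:[[314+x/4,y/4] for x,y in p]
P=c.plane(f([(188,209),(421,209),(187,187),(421,187)]),.053);print(P);v=P[0]-P[1];print(np.linalg.norm(v),np.degrees(np.arctan2(v[1],v[0]))-90,(P[0]+P[1])/2,P.mean(0))
for z in(.004,.006): 
  Q=c.plane(f([(165,242),(383,237)]),z);v=Q[0]-Q[1];print("bot",Q,Q.mean(0),np.linalg.norm(v),np.degrees(np.arctan2(v[1],v[0]))-90)
  Q=c.plane(f([(127,290),(380,292)]),z);v=Q[0]-Q[1];print("base near edge",Q.mean(0),np.linalg.norm(v),np.degrees(np.arctan2(v[1],v[0]))-90)
Q=c.plane(f([(177,38),(388,40)]),.006);print("2nd bottom",Q,Q.mean(0))
dowelcols()
```

```text
[[ 0.5544 -0.3107  0.053 ]
 [ 0.55   -0.3601  0.053 ]
 [ 0.5587 -0.3107  0.053 ]
 [ 0.5543 -0.3602  0.053 ]]
0.049656456228893274 -5.14653958043003 [ 0.5522 -0.3354  0.053 ] [ 0.5543 -0.3354  0.053 ]
bot [[ 0.5553 -0.3108  0.004 ]
 [ 0.5516 -0.3649  0.004 ]] [ 0.5534 -0.3379  0.004 ] 0.054210507319760744 -3.9268194832360592
base near edge [ 0.5419 -0.3322  0.004 ] 0.0635773171278576 -5.571118189675303
bot [[ 0.555  -0.3106  0.006 ]
 [ 0.5513 -0.3644  0.006 ]] [ 0.5532 -0.3375  0.006 ] 0.053903053237364024 -3.926819483235988
base near edge [ 0.5417 -0.3319  0.006 ] 0.06321673932356779 -5.571118189675218
2nd bottom [[ 0.5999 -0.3163  0.006 ]
 [ 0.5949 -0.3665  0.006 ]] [ 0.5974 -0.3414  0.006 ]
2 (np.int64(304), np.int64(337)) 30 (np.int64(304), np.int64(337)) 60 (np.int64(305), np.int64(337)) 100 (np.int64(305), np.int64(336)) 150 (np.int64(306), np.int64(330)) 200 (np.int64(306), np.int64(335))
```

Call:
carry_out(steps=[{"x":0.01,"y":0.03,"z":0.02,"rx":0,"ry":0,"rz":0,"hand":1},{"x":0.005,"y":0.03,"z":0.02,"rx":0,"ry":0,"rz":0,"hand":1},{"x":0,"y":0.03,"z":0.015,"rx":0,"ry":0,"rz":0,"hand":1},{"x":0,"y":0.03,"z":0,"rx":0,"ry":0,"rz":0,"hand":1},{"x":0,"y":0,"z":0,"rx":0,"ry":0,"rz":0,"hand":1},{"x":0,"y":0,"z":0,"rx":0,"ry":0,"rz":0,"hand":1}])

```text
time_s: 20.05
tcp_pos: [0.4174, -0.3198, 0.0788]
ee_rot: [-0.033, 0.032, 0.707, -0.706]
ft_force: [0.5, -0.2, -0.8]
opening: 0.0139
```

Run:
```python
from h import *
go([.4179,-.3240,.033],264.7)
```

```text
t 20.05 tcp [ 0.4174 -0.3198  0.0788] psi 264.69 tilt 6.326182953042547e-07
shift [-0.0009  0.0458  0.0042] ry -0.012067547597666817 F [ 0.4898 -0.2133 -0.8365] op 0.01388844265626786
```

Call:
carry_out(steps=[{"x":0,"y":0.023,"z":0.004,"rx":0,"ry":0,"rz":0,"hand":1},{"x":0,"y":0.0225,"z":0,"rx":0,"ry":0,"rz":0,"hand":1},{"x":0,"y":0,"z":0,"rx":0,"ry":0,"rz":0,"hand":1},{"x":0,"y":0,"z":0,"rx":0,"ry":0,"rz":0,"hand":1}])

```text
time_s: 20.45
tcp_pos: [0.4179, -0.3241, 0.0345]
ee_rot: [0.033, -0.033, -0.706, 0.706]
ft_force: [0.1, -0.4, -0.9]
opening: 0.014
```

Run:
```python
from h import *
go([.4179,-.3240,.033],264.7)
p,M,_=pose()
for n in("scene","side"):
    c=Cam(n,n+"13.png")
    def hits(dz,L0=.03,L1=.115):
        ax=-M[:,0]; pts=[]
        up=np.array([0,0,1.]);
        corners=[p+up*(.0022+dz)+ax*l+M[:,2]*s*.007+up*t*.007 for l in(L0,L1) for s in(-1,1) for t in(-1,1)]
        return cv2.convexHull(c.proj(corners).astype(np.float32)).reshape(-1,2)
    hsv=cv2.cvtColor(c.im,cv2.COLOR_RGB2HSV);m=cv2.inRange(hsv,(8,50,60),(25,255,255))
    h=hits(0);b=np.zeros_like(m);cv2.fillConvexPoly(b,h.round().astype(int),255);big=cv2.dilate(b,np.ones((15,15)))
    mm=m&big; q=cv2.moments(mm,True); e=cv2.moments(h.reshape(-1,1,2))
    h2=hits(.005);e2=cv2.moments(h2.reshape(-1,1,2))
    g=lambda e:np.array([e["m10"]/e["m00"],e["m01"]/e["m00"]])
    ext=lambda pts:(pts.min(0),pts.max(0))
    ys,xs=np.nonzero(mm); print(n,"meas",g(q) if q["m00"] else None,"pred",g(e),"pred+5mm",g(e2),"ext",ext(np.c_[xs,ys]),ext(h))
```

```text
t 20.45 tcp [ 0.4179 -0.3241  0.0345] psi 264.66 tilt 9.072777324981018e-07
shift [ 0.      0.0015 -0.0001] ry -0.0432495131828432 F [ 0.0806 -0.3863 -0.8843] op 0.01397883812457827
scene meas [254.0227 288.3068] pred [257.1252 290.6379] pred+5mm [256.8859 289.8608] ext (array([237, 276]), array([271, 301])) (array([242.7577, 279.1676], dtype=float32), array([271.3303, 302.1413], dtype=float32))
side meas [337.8219 152.5479] pred [340.2614 153.6343] pred+5mm [340.3007 152.7246] ext (array([330, 146]), array([350, 156])) (array([329.6723, 149.3626], dtype=float32), array([350.9042, 157.9346], dtype=float32))
```

Call:
carry_out(steps=[{"x":-0.006,"y":0.001,"z":0,"rx":0,"ry":0,"rz":0,"hand":1},{"x":-0.006,"y":0,"z":0,"rx":0,"ry":0,"rz":0,"hand":1},{"x":-0.006,"y":0,"z":0,"rx":0,"ry":0,"rz":0,"hand":1},{"x":-0.006,"y":0,"z":0,"rx":0,"ry":0,"rz":0,"hand":1},{"x":-0.006,"y":0,"z":0,"rx":0,"ry":0,"rz":0,"hand":1},{"x":0,"y":0,"z":0,"rx":0,"ry":0,"rz":0,"hand":1}])

```text
time_s: 21.15
tcp_pos: [0.4481, -0.3269, 0.032]
ee_rot: [0.033, -0.033, -0.706, 0.706]
ft_force: [-0.5, 1.1, -0.3]
opening: 0.0137
```

```bash
cat >> h.py <<'E'
def brk():
    p,M,psi=pose();a=np.radians(-5.3);d=p[:2]-np.array([.5543,-.3367]);print("bracket x",d@[np.cos(a),np.sin(a)],"y",d@[-np.sin(a),np.cos(a)],"z",p[2],"psi",psi-360,"F",r.get_obs()["ft_force"],"Tq",r.get_obs()["ft_torque"],"op",r.get_obs()["opening"])
E
python3 -c "
from h import *
brk();dowelcols()"
```

```text
bracket x -0.10665783400337245 y -1.3808566399658648e-05 z 0.031992569401933665 psi -95.35413254906405 F [-0.4921  1.0649 -0.3143] Tq [0.0706 0.1242 0.0456] op 0.013728632354124413
2 None 30 (np.int64(304), np.int64(337)) 60 (np.int64(304), np.int64(337)) 100 (np.int64(305), np.int64(336)) 150 (np.int64(306), np.int64(335)) 200 (np.int64(306), np.int64(335))
```

Call:
carry_out(steps=[{"x":-0.008,"y":-0.001,"z":0,"rx":0,"ry":0,"rz":0,"hand":1},{"x":-0.008,"y":0,"z":0,"rx":0,"ry":0,"rz":0,"hand":1},{"x":-0.008,"y":0,"z":0,"rx":0,"ry":0,"rz":0,"hand":1},{"x":-0.006,"y":0,"z":0,"rx":0,"ry":0,"rz":0,"hand":1},{"x":-0.006,"y":0,"z":0,"rx":0,"ry":0,"rz":0,"hand":1},{"x":-0.006,"y":0,"z":0,"rx":0,"ry":0,"rz":0,"hand":1},{"x":0,"y":0,"z":0,"rx":0,"ry":0,"rz":0,"hand":1}])

```text
time_s: 21.9
tcp_pos: [0.4898, -0.3308, 0.033]
ee_rot: [0.033, -0.033, -0.706, 0.706]
ft_force: [0.5, 0.5, 0.1]
opening: 0.0135
```

```bash
python3 -c "
from h import *
brk();dowelcols()"
```

```text
bracket x -0.064785248525237 y -4.310374442745377e-05 z 0.03300700119363615 psi -95.36285452272034 F [0.5038 0.4665 0.052 ] Tq [ 0.08    0.1692 -0.0196] op 0.013497230227726762
2 None 30 (np.int64(304), np.int64(337)) 60 (np.int64(304), np.int64(337)) 100 (np.int64(305), np.int64(336)) 150 (np.int64(306), np.int64(329)) 200 (np.int64(306), np.int64(335))
```

Call:
carry_out(steps=[{"x":-0.008,"y":0,"z":0,"rx":0,"ry":0,"rz":0,"hand":1},{"x":-0.008,"y":0,"z":0,"rx":0,"ry":0,"rz":0,"hand":1},{"x":-0.008,"y":0,"z":0,"rx":0,"ry":0,"rz":0,"hand":1},{"x":-0.008,"y":0,"z":0,"rx":0,"ry":0,"rz":0,"hand":1},{"x":-0.007,"y":0,"z":0,"rx":0,"ry":0,"rz":0,"hand":1},{"x":-0.005,"y":0,"z":0,"rx":0,"ry":0,"rz":0,"hand":1},{"x":0,"y":0,"z":0,"rx":0,"ry":0,"rz":0,"hand":1},{"x":0,"y":0.003,"z":0,"rx":0,"ry":0,"rz":0,"hand":1},{"x":0,"y":0,"z":0,"rx":0,"ry":0,"rz":0,"hand":1}])

```text
time_s: 22.85
tcp_pos: [0.5325, -0.3351, 0.0299]
ee_rot: [0.033, -0.034, -0.706, 0.706]
ft_force: [0.3, 1.1, -0.9]
opening: 0.0134
```

```bash
python3 -c "
from h import *
brk()"
```

```text
bracket x -0.021888441793838073 y -0.0004594958000970961 z 0.029938380061416577 psi -95.42327286368783 F [ 0.2749  1.0573 -0.8564] Tq [ 0.0529  0.0632 -0.027 ] op 0.01343124877084732
```

Call:
carry_out(steps=[{"x":0,"y":0,"z":0,"rx":0,"ry":0,"rz":0,"hand":0.2},{"x":0,"y":0,"z":0,"rx":0,"ry":0,"rz":0,"hand":0.2},{"x":0,"y":0,"z":0,"rx":0,"ry":0,"rz":0,"hand":0.2},{"x":0.02,"y":0,"z":0,"rx":0,"ry":0,"rz":0,"hand":0.2},{"x":0.025,"y":0,"z":0,"rx":0,"ry":0,"rz":0,"hand":0.2},{"x":0,"y":0,"z":0,"rx":0,"ry":0,"rz":0,"hand":0.2},{"x":0,"y":0,"z":0,"rx":0,"ry":0,"rz":0,"hand":1},{"x":0,"y":0,"z":0,"rx":0,"ry":0,"rz":0,"hand":1},{"x":0,"y":0,"z":0,"rx":0,"ry":0,"rz":0,"hand":1},{"x":0,"y":0,"z":0,"rx":0,"ry":0,"rz":0,"hand":1},{"x":0,"y":0,"z":0,"rx":0,"ry":0,"rz":0,"hand":1},{"x":0,"y":0,"z":0,"rx":0,"ry":0,"rz":0,"hand":1}])

```text
time_s: 24.05
tcp_pos: [0.488, -0.3307, 0.03]
ee_rot: [0.033, -0.033, -0.706, 0.706]
ft_force: [1.4, 0.7, 0.3]
opening: 0.012
```

```bash
python3 -c "
from h import *
brk();dowelcols()"
```

```text
bracket x -0.06656906436482109 y -0.00015932867045765145 z 0.02999008771643964 psi -95.39132720680925 F [1.3547 0.7012 0.2775] Tq [ 0.0635  0.0352 -0.0095] op 0.011956482203793773
2 None 30 (np.int64(304), np.int64(338)) 60 (np.int64(305), np.int64(338)) 100 (np.int64(305), np.int64(337)) 150 (np.int64(306), np.int64(332)) 200 (np.int64(307), np.int64(335))
```

Call:
carry_out(steps=[{"x":-0.008,"y":0,"z":0,"rx":0,"ry":0,"rz":0,"hand":1},{"x":-0.008,"y":0,"z":0,"rx":0,"ry":0,"rz":0,"hand":1},{"x":-0.008,"y":0,"z":0,"rx":0,"ry":0,"rz":0,"hand":1},{"x":-0.004,"y":0,"z":0,"rx":0,"ry":0,"rz":0,"hand":1},{"x":0,"y":0,"z":0,"rx":0,"ry":0,"rz":0,"hand":1}])

```text
time_s: 24.6
tcp_pos: [0.5061, -0.333, 0.0283]
ee_rot: [-0.04, 0.029, 0.708, -0.705]
ft_force: [-25.8, 3.5, 15.3]
opening: 0.013
```

```bash
python3 -c "
from h import *
brk();dowelcols()"
```

```text
bracket x -0.04838198331818114 y -0.0007974702096201834 z 0.028292906566951905 psi -95.62554321193568 F [-25.7694   3.5017  15.2573] Tq [0.7355 6.0245 0.035 ] op 0.012955681589285485
2 (np.int64(301), np.int64(337)) 30 (np.int64(302), np.int64(329)) 60 (np.int64(302), np.int64(337)) 100 (np.int64(303), np.int64(336)) 150 (np.int64(304), np.int64(336)) 200 (np.int64(306), np.int64(335))
```

Call:
carry_out(steps=[{"x":0.012,"y":0,"z":0,"rx":0,"ry":0,"rz":0,"hand":1},{"x":0,"y":0,"z":0,"rx":0,"ry":0,"rz":0,"hand":1}])

```text
time_s: 24.85
tcp_pos: [0.5025, -0.3324, 0.0299]
ee_rot: [-0.034, 0.033, 0.706, -0.706]
ft_force: [-0.4, -0.7, -1.1]
opening: 0.0131
```

Run:
```python
from h import *
brk()
s=Cam("scene","s14.png");d=Cam("side","d14.png");w=Cam("wrist","w14.png")
a=cv2.resize(s.im[265:345,235:335],(400,320),interpolation=2);b=cv2.resize(w.im[0:240,220:420],(400,480),interpolation=2)
k=np.zeros((480,400,3),np.uint8);k[:320]=a
u=d.proj([[.56,-.335,.03]])[0].astype(int);print(u);e=cv2.resize(d.im[u[1]-20:u[1]+20,u[0]-50:u[0]+50],(400,160),interpolation=2);k[320:320+e.shape[0],:e.shape[1]]=e
cv2.imwrite("pics/c14.png",np.hstack([k,b])[:,:,::-1])
```

```text
bracket x -0.052007517519758864 y -0.0005261690579789532 z 0.02987210509667954 psi -95.47071075461196 F [-0.3519 -0.6531 -1.1068] Tq [0.0206 0.1962 0.0346] op 0.013130546772944804
[323 152]
```

View pics/c14.png

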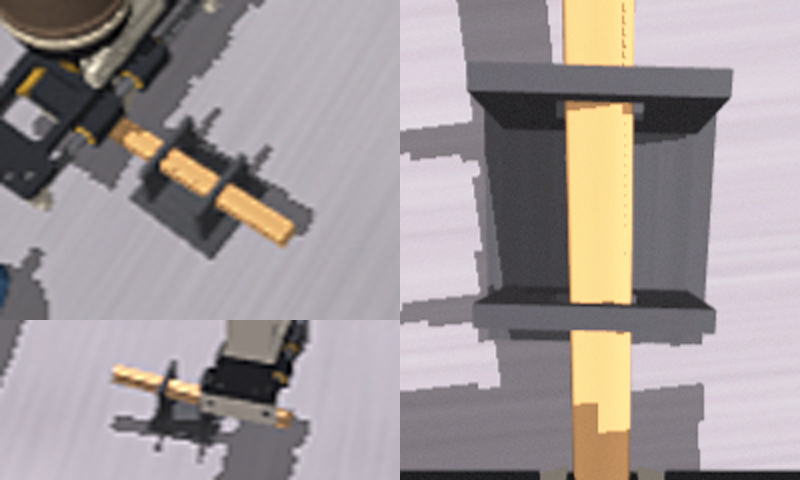

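Call:
carry_out(steps=[{"x":0,"y":0,"z":0,"rx":0,"ry":0,"rz":0,"hand":0},{"x":0,"y":0,"z":0,"rx":0,"ry":0,"rz":0,"hand":0},{"x":0,"y":0,"z":0,"rx":0,"ry":0,"rz":0,"hand":0},{"x":0,"y":0,"z":0,"rx":0,"ry":0,"rz":0,"hand":0},{"x":0,"y":0,"z":0,"rx":0,"ry":0,"rz":0,"hand":0}])

```text
time_s: 25.5
tcp_pos: [0.5038, -0.3323, 0.0301]
ee_rot: [0.033, -0.033, -0.706, 0.706]
ft_force: [0.4, 0.6, -0.2]
opening: 0.0446
```

```bash
cat >> h.py <<'E'
def dowelstate(tag):
    "extent of the dowel in the side and scene views, and matching tip by rays on the bracket line"
    for n in("scene","side"):
        c=Cam(n,n+tag+".png");hsv=cv2.cvtColor(c.im,cv2.COLOR_RGB2HSV);m=cv2.inRange(hsv,(8,60,90),(25,255,255))
        u=c.proj([[.56,-.335,.03]])[0].astype(int);b=np.zeros_like(m);b[u[1]-40:u[1]+40,u[0]-60:u[0]+60]=255;m&=b
        ys,xs=np.nonzero(m);P=np.c_[xs,ys].astype(np.float32);vx,vy,x0,y0=cv2.fitLine(P,2,0,.01,.01).ravel();t=(P-[x0,y0])@[vx,vy]
        a=np.radians(-5.3);e=np.array([np.cos(a),np.sin(a)]);S=np.linspace(-.15,.2,351);Q=c.proj([np.r_[np.array([.5543,-.3357])+s*e,.032] for s in S])
        ends=[np.array([x0,y0])+k*np.array([vx,vy]) for k in(t.min(),t.max())]
        dirp=Q[-1]-Q[0]
        print(n,"ends",ends,"s",[S[np.argmin(np.linalg.norm(Q-q,axis=1))] for q in ends],"gap px",[np.linalg.norm(Q-q,axis=1).min() for q in ends],"line angle meas/level",np.degrees(np.arctan(vy/vx)),np.degrees(np.arctan(dirp[1]/dirp[0])),len(P))
E
python3 -c "
from h import *
brk();dowelcols();dowelstate('15')"
```

```text
bracket x -0.050727118472466984 y -0.00025180332404220636 z 0.030077222863093136 psi -95.40541510425555 F [ 0.3828  0.6034 -0.2009] Tq [0.0254 0.1673 0.007 ] op 0.044611788999658654
2 (np.int64(302), np.int64(336)) 30 (np.int64(304), np.int64(335)) 60 (np.int64(303), np.int64(336)) 100 (np.int64(304), np.int64(335)) 150 (np.int64(309), np.int64(335)) 200 (np.int64(306), np.int64(335)) 
scene ends [array([232.8228, 266.4308], dtype=float32), array([307.2647, 327.6783], dtype=float32)] s [np.float64(-0.15), np.float64(0.10500000000000001)] gap px [np.float64(8.029461178178737), np.float64(2.1701565490240817)] line angle meas/level 39.44604 34.39764400465393 448
side ends [array([300.8216, 147.581 ], dtype=float32), array([345.3826, 152.6104], dtype=float32)] s [np.float64(0.10400000000000001), np.float64(-0.08399999999999999)] gap px [np.float64(0.11850058201142544), np.float64(2.9942986464656234)] line angle meas/level 6.439426 10.380374537474424 112
```

Call:
carry_out(steps=[{"x":0,"y":-0.02,"z":0,"rx":0,"ry":0,"rz":0,"hand":0},{"x":0,"y":-0.03,"z":0,"rx":0,"ry":0,"rz":0,"hand":0},{"x":0,"y":-0.04,"z":0,"rx":0,"ry":0,"rz":0,"hand":0},{"x":0,"y":-0.04,"z":0,"rx":0,"ry":0,"rz":0,"hand":0},{"x":0.03,"y":-0.04,"z":0,"rx":0,"ry":0,"rz":0,"hand":-1},{"x":0.03,"y":-0.02,"z":-0.03,"rx":0,"ry":0,"rz":0,"hand":-1},{"x":0,"y":0,"z":-0.04,"rx":0,"ry":0,"rz":0,"hand":-1},{"x":0,"y":0,"z":-0.04,"rx":0,"ry":0,"rz":0,"hand":-1},{"x":0,"y":0,"z":-0.04,"rx":0,"ry":0,"rz":0,"hand":-1},{"x":0,"y":0,"z":0,"rx":0,"ry":0,"rz":0,"hand":-1}])

```text
time_s: 26.65
tcp_pos: [0.4588, -0.1714, 0.2201]
ee_rot: [-0.031, 0.031, 0.707, -0.705]
ft_force: [-0.2, 0.3, 0.0]
opening: 0.0886
```

```bash
python3 -c "
from h import *
go([.5755,.111,.2],-5.5);dowelstate('16');Cam('wrist','w16.png')"
```

```text
t 26.65 tcp [ 0.4588 -0.1714  0.2201] psi 265.03 tilt 3.6423837836974116e-06
shift [-0.0918  0.0209 -0.2914] ry 270.53185490469116 F [-0.2075  0.2585  0.0213] op 0.08863295283452076
scene ends [array([250.8573, 286.6716], dtype=float32), array([308.374 , 325.9901], dtype=float32)] s [np.float64(-0.087), np.float64(0.10500000000000001)] gap px [np.float64(0.2063222507258767), np.float64(0.15960465926497502)] line angle meas/level 34.35651 34.39764400465393 445
side ends [array([301.0838, 150.6756], dtype=float32), array([360.4357, 147.7072], dtype=float32)] s [np.float64(0.1), np.float64(-0.141)] gap px [np.float64(3.0847692116570706), np.float64(10.529466727765739)] line angle meas/level -2.8631759 10.380374537474424 168
```

Call:
carry_out(steps=[{"x":0,"y":0,"z":0,"rx":0,"ry":-7.5,"rz":0,"hand":-1},{"x":0,"y":0,"z":0,"rx":0,"ry":-7.5,"rz":0,"hand":-1},{"x":0,"y":0,"z":0,"rx":0,"ry":-7.5,"rz":0,"hand":-1},{"x":0,"y":0,"z":0,"rx":0,"ry":-7.5,"rz":0,"hand":-1},{"x":0,"y":0,"z":0,"rx":0,"ry":-7.5,"rz":0,"hand":-1},{"x":0,"y":0,"z":0,"rx":0,"ry":-7.5,"rz":0,"hand":-1},{"x":0,"y":0,"z":0,"rx":0,"ry":-7.5,"rz":0,"hand":-1},{"x":0,"y":0,"z":0,"rx":0,"ry":-7.5,"rz":0,"hand":-1},{"x":0,"y":0,"z":0,"rx":0,"ry":-7.5,"rz":0,"hand":-1},{"x":0,"y":0,"z":0,"rx":0,"ry":-7.5,"rz":0,"hand":-1},{"x":0,"y":0,"z":0,"rx":0,"ry":-7.5,"rz":0,"hand":-1},{"x":0,"y":0,"z":0,"rx":0,"ry":-7.5,"rz":0,"hand":-1},{"x":0,"y":0,"z":0,"rx":0,"ry":0,"rz":0,"hand":-1}])

```text
time_s: 28.1
tcp_pos: [0.4577, -0.1791, 0.2199]
ee_rot: [-0.475, 0.476, -0.523, 0.523]
ft_force: [0.0, -0.6, -0.1]
opening: 0.0915
```

Run:
```python
from h import *
go([.57,.03,.26],-5.4)
s=Cam("scene","s17.png");d=Cam("side","d17.png")
for n,c,f in(("scene",s,"s6.png"),("side",d,"d6.png")):
    old=cv2.imread("pics/"+f)[:,:,::-1]
    uv=c.proj([np.r_[C+x*X+y*Y,.03] for x in(.02,.18) for y in(-.12,.12)]);lo=uv.min(0).astype(int);hi=uv.max(0).astype(int)
    df=np.abs(c.im.astype(int)-old).max(2)[lo[1]:hi[1],lo[0]:hi[0]]>40
    print(n,lo,hi,df.shape)
    for row in df[::2]: print("".join("#" if v else "." for v in row))
```

```text
t 28.1 tcp [ 0.4577 -0.1791  0.2199] psi -5.45 tilt 1.0977028352954221e-07
shift [-0.2188 -0.0402  0.0919] ry -0.050602804552175584 F [ 0.0094 -0.6191 -0.0567] op 0.09154333945294396
scene [301 168] [397 241] (73, 96)
........###########.............................................................................
.........###########............................................................................
.........#############..........................................................................
........###############.........................................................................
......##################...........#####........................................................
....######################........#########.....................................................
..########################.......#############..................................................
.#########################.....##################...............................................
#####################.#.......#######################...........................................
#########
[... 4146 characters left out ...]
..............................##########....##......
......................................................................###..##...
..........................................................................######
..............................................##.........................#######
...............................................##########................#######
...............................................#################........########
..............................................#####################..###########
.............................................#####################...###########
.............................................#####################.....#########
```

Call:
carry_out(steps=[{"x":-0.033,"y":0,"z":0.01,"rx":0,"ry":0,"rz":0,"hand":-1},{"x":-0.033,"y":0,"z":0.01,"rx":0,"ry":0,"rz":0,"hand":-1},{"x":-0.033,"y":0,"z":0.01,"rx":0,"ry":0,"rz":0,"hand":-1},{"x":-0.033,"y":0,"z":0.01,"rx":0,"ry":0,"rz":0,"hand":-1},{"x":-0.033,"y":0,"z":0.01,"rx":0,"ry":0,"rz":0,"hand":-1},{"x":-0.033,"y":0,"z":0.01,"rx":0,"ry":0,"rz":0,"hand":-1},{"x":-0.034,"y":0,"z":0.01,"rx":0,"ry":0,"rz":0,"hand":-1},{"x":-0.034,"y":0,"z":0.01,"rx":0,"ry":0,"rz":0,"hand":-1},{"x":-0.034,"y":0,"z":0.009,"rx":0,"ry":0,"rz":0,"hand":-1},{"x":0,"y":0.04,"z":0,"rx":0,"ry":-0.4,"rz":0,"hand":-1},{"x":0,"y":0.04,"z":0,"rx":0,"ry":0,"rz":0,"hand":-1},{"x":0,"y":0.04,"z":0,"rx":0,"ry":0,"rz":0,"hand":-1},{"x":0,"y":0,"z":0,"rx":0,"ry":0,"rz":0,"hand":-1},{"x":0,"y":0,"z":0,"rx":0,"ry":0,"rz":0,"hand":-1}])

```text
time_s: 29.6
tcp_pos: [0.575, 0.1126, 0.1004]
ee_rot: [0.477, -0.477, 0.522, -0.522]
ft_force: [0.7, 1.0, 0.7]
opening: 0.0918
```

Run:
```python
from h import *
go([.5748,.1113,.0185],-4.99)
s=Cam("scene","s18.png")
c=Cam("wrist","w18.png");p,M,_=pose()
tab=[[.5748,.1113]+np.array([sx*.006*.09+sy*.025*.996, sx*.006*.996-sy*.025*.09]) for sx in(-1,1) for sy in(-1,1)]
print(c.proj([np.r_[t,.045] for t in tab]))
g=cv2.cvtColor(c.im,cv2.COLOR_RGB2GRAY);uv=c.proj([np.r_[np.mean(tab,0),.045]])[0].astype(int);print(uv)
for v in range(max(uv[1]-40,0),uv[1]+45,5): print(v,g[v,uv[0]-70:uv[0]+75:6])
```

```text
t 29.6 tcp [0.575  0.1126 0.1004] psi -5.14 tilt 6.723367884653442e-07
shift [ 0.0013  0.0819 -0.    ] ry -0.1503694549762944 F [0.6785 1.0152 0.6601] op 0.09175357605135376
[[284.2898 230.1694]
 [356.6143 230.1751]
 [283.8035 213.531 ]
 [357.1201 213.5438]]
[320 221]
181 [ 60  62  60  57  58  56  34  38  37  38  36  36  39  37  38 150 147 235
 239 235 239 235 238 232 236]
186 [235 239 231 236 234 234 155 143 127 128 106  79  60  31  42 150 152 236
 240 235 237 234 239 233 235]
191 [235 238 230 237 231 234 156 151 147 150 147 149 148 145 149 149 151 236
 239 235 238 233 239 231 235]
196 [235 237 229 236 230 236 149 151 147 147 150 149 143 144 152 150 150 236
 239 234 236 233 239 233 237]
201 [234 234 229 236 230 238 170 137 134 135 136 132 135 136 137 136 143 237
 239 235 238 232 238 233 236]
206 [233 233 230 235 232 238 235 135 135 134 135 135 135 131 134 135 131 234
 240 233 237 233 239 232 235]
211 [232 233 234 235 233 238 148 140 137 139 141 142 142 138 140 139 140 158
 240 235 237 233 237 234 237]
216 [230 233 236 233 233 238 219 219 211 207 198 192 182 179 172 168 162 158
 238 
[... 287 characters left out ...]
 254 254 254 254 254 254 254
 240 236 238 234 236 235 236]
236 [232 235 237 230 235 233 231 237 254 254 255 254 255 255 255 255 233 237
 242 237 239 236 235 235 236]
241 [146 148 147 191 148 140 146 197 254 254 255 254 255 255 255 255 232 199
 207 236 238 236 199 235 236]
246 [148 148 149 144 147 144 150 151 254 254 247 255 255 255 255 255 147 148
 154 150 151 151 148 149 152]
251 [146 144 145 144 145 145 149 147 191 186 200 188 196 191 192 197 146 149
 154 150 147 151 150 151 151]
256 [148 143 147 145 146 145 150 145 190 190 198 188 194 190 193 194 146 146
 155 150 149 151 153 147 151]
261 [136 138 138 138 138 136 137 139 175 171 187 180 185 192 193 193 134 131
 131 132 132 132 134 131 138]
```

Call:
carry_out(steps=[{"x":0.001,"y":0.028,"z":0,"rx":0,"ry":0,"rz":0,"hand":-1},{"x":0,"y":0.028,"z":0,"rx":0,"ry":0,"rz":0,"hand":-1},{"x":0,"y":0.025,"z":0,"rx":0,"ry":0,"rz":0,"hand":-1},{"x":0,"y":0,"z":0,"rx":0,"ry":0,"rz":0,"hand":-1},{"x":0,"y":0,"z":0,"rx":0,"ry":0,"rz":0,"hand":-1},{"x":0,"y":0,"z":0,"rx":0,"ry":0,"rz":0,"hand":1},{"x":0,"y":0,"z":0,"rx":0,"ry":0,"rz":0,"hand":1},{"x":0,"y":0,"z":0,"rx":0,"ry":0,"rz":0,"hand":1},{"x":0,"y":0,"z":0,"rx":0,"ry":0,"rz":0,"hand":1},{"x":0,"y":0,"z":0,"rx":0,"ry":0,"rz":0,"hand":1},{"x":0,"y":0,"z":0,"rx":0,"ry":0,"rz":0,"hand":1},{"x":0,"y":0,"z":0,"rx":0,"ry":0,"rz":0,"hand":1}])

```text
time_s: 30.9
tcp_pos: [0.5749, 0.112, 0.0191]
ee_rot: [-0.478, 0.478, -0.521, 0.521]
ft_force: [0.0, 0.1, 2.1]
opening: 0.0496
```

Run:
```python
from h import *
m=np.radians(81.6);e=np.array([np.cos(m),np.sin(m)]);t=np.array([.4612,.2371])+.101*e;print(t)
go([*t,.02],-8.4)
```

```text
[0.476 0.337]
t 30.9 tcp [0.5749 0.112  0.0191] psi -5.01 tilt 7.67348407038071e-11
shift [-0.2155 -0.0009 -0.1182] ry 3.387797773113059 F [0.0286 0.1334 2.0504] op 0.04962638618916438
```

Call:
carry_out(steps=[{"x":-0.01,"y":0,"z":0,"rx":0,"ry":0,"rz":0,"hand":1},{"x":-0.015,"y":0,"z":0,"rx":0,"ry":0,"rz":0,"hand":1},{"x":-0.016,"y":0,"z":-0.005,"rx":0,"ry":0,"rz":0,"hand":1},{"x":-0.016,"y":0,"z":-0.01,"rx":0,"ry":0,"rz":0,"hand":1},{"x":-0.016,"y":0,"z":-0.01,"rx":0,"ry":0,"rz":0,"hand":1},{"x":-0.016,"y":0,"z":-0.01,"rx":0,"ry":0,"rz":0,"hand":1},{"x":-0.016,"y":0,"z":-0.01,"rx":0,"ry":0,"rz":0,"hand":1},{"x":-0.016,"y":0,"z":-0.01,"rx":0,"ry":0,"rz":0,"hand":1},{"x":-0.016,"y":0,"z":-0.01,"rx":0,"ry":0,"rz":0,"hand":1},{"x":-0.016,"y":0,"z":-0.01,"rx":0,"ry":0,"rz":0,"hand":1},{"x":-0.016,"y":0,"z":-0.01,"rx":0,"ry":0,"rz":0,"hand":1},{"x":-0.016,"y":0,"z":-0.01,"rx":0,"ry":0,"rz":0,"hand":1},{"x":-0.015,"y":0,"z":-0.01,"rx":0,"ry":0,"rz":0,"hand":1},{"x":0,"y":0,"z":-0.005,"rx":0,"ry":1.7,"rz":0,"hand":1},{"x":0,"y":0,"z":0,"rx":0,"ry":1.7,"rz":0,"hand":1},{"x":0,"y":0,"z":0,"rx":0,"ry":0,"rz":0,"hand":1},{"x":0,"y":0,"z":0,"rx":0,"ry":0,"rz":0,"hand":1}])

```text
time_s: 32.6
tcp_pos: [0.4826, 0.3206, 0.0191]
ee_rot: [0.462, -0.462, 0.536, -0.535]
ft_force: [-2.2, 2.5, 3.4]
opening: 0.0495
```

Run:
```python
from h import *
go([.476,.337,.02],-8.4)
c=Cam("wrist","w19.png");s=Cam("scene","s19.png")
```

```text
t 32.6 tcp [0.4826 0.3206 0.0191] psi -8.46 tilt 8.221000724617511e-08
shift [-0.0152 -0.0009 -0.009 ] ry -0.06151079865801101 F [-2.1772  2.5338  3.358 ] op 0.04953535826456998
```

Call:
carry_out(steps=[{"x":-0.008,"y":0,"z":-0.0045,"rx":0,"ry":0,"rz":0,"hand":1},{"x":-0.007,"y":0,"z":-0.0045,"rx":0,"ry":0,"rz":0,"hand":1},{"x":0,"y":0,"z":0,"rx":0,"ry":0,"rz":0,"hand":1},{"x":0,"y":0,"z":0,"rx":0,"ry":0,"rz":0,"hand":1}])

```text
time_s: 33.1
tcp_pos: [0.476, 0.3373, 0.0191]
ee_rot: [0.462, -0.462, 0.535, -0.535]
ft_force: [0.1, 0.2, 3.8]
opening: 0.0498
```

Run:
```python
from h import *
go([.476,.337,.02],-8.4)
s=Cam("scene","s20.png")
# black mat strips around the tray in the scene view, sampled in mat coordinates at z=0
m=np.radians(81.6);e=np.array([np.cos(m),np.sin(m)]);f=np.array([-e[1],e[0]])
for n in("scene","side"):
    c=Cam(n)
    print(n)
    for x in np.arange(.11,-.111,-.01):
        row=""
        for y in np.arange(.16,-.161,-.008):
            u,v=c.proj([np.r_[np.array([.4612,.2371])+x*e+y*f,0]])[0].round().astype(int)
            g=c.im[v,u].mean() if 0<=u<640 and 0<=v<400 else 0
            row+="%s"%("#" if g<55 else "+" if g<130 else "." if g<200 else " ")
        print("%6.3f"%x,row)
```

```text
t 33.1 tcp [0.476  0.3373 0.0191] psi -8.38 tilt 1.0347180956493673e-07
shift [ 0.0003 -0.0009  0.    ] ry 0.018347164761218338 F [0.0981 0.2184 3.8333] op 0.049809130905278054
scene
 0.110 ...............+.......++................
 0.100 .............++++......+...++.......+....
 0.090 ..###############+    +###############...
 0.080 ..+#.+++#++######+    +################..
 0.070 ..+#...... ........... ....  ....+####+..
 0.060 ..++..............................####+..
 0.050 ...#.+       .  . .  . .. .. . ...+###+..
 0.040 ..##.+                           ++###...
 0.030 ..#+.+      .  +         .       ++###+..
 0.020 ..+#+.  . ++   .+        +.      ++###+..
 0.010 ..+#.+    .+   .+        ..      ++###+..
 0.000 ..++++ ....+ ...+     .....      +####...
-0.010 ..#+++  ....   ..        .       ++###...
-0.020 ..++.+                           ++###+..
-0.030 ..++++                           ++####..
-0.040 ..##................... .........++###+..
-0.050 ..+##.............................+###+..
-0.060 ..+##########################+##++####+..
-0.070 ..+#########################
[... 641 characters left out ...]
+###++++++#.  
 0.020   +###   .+++++++  ++++#+###+###+++++#+  
 0.010   ####   .+++#...  ++##+###+#+###++++##  
 0.000   +###   + +. ..   +###++###++### + ##+ .
-0.010   +##+        .    +###++++++++###+ ##+  
-0.020 . +###              ####++########+ ##.  
-0.030   ####              ####++####+#+##+##.  
-0.040   +### .  .          #########+#+##+###  
-0.050   +###...............###########++#++#+  
-0.060   +##. +.............++#######+++++##++  
-0.070   ###+ .      .      .########+#++++##+  
-0.080   +##########################++++++++###.
-0.090   +########################+#+#++++++++##
-0.100                     ########+++++++++++++
-0.110                 .  .#+######+#+++++++++++
```

Call:
carry_out(steps=[{"x":0,"y":0,"z":0,"rx":0,"ry":0,"rz":0,"hand":-1},{"x":0,"y":0,"z":0,"rx":0,"ry":0,"rz":0,"hand":-1},{"x":0,"y":0,"z":0,"rx":0,"ry":0,"rz":0,"hand":-1},{"x":0,"y":0,"z":0,"rx":0,"ry":0,"rz":0,"hand":-1},{"x":0,"y":-0.02,"z":0,"rx":0,"ry":0,"rz":0,"hand":-1},{"x":0,"y":-0.04,"z":0,"rx":0,"ry":0,"rz":0,"hand":-1},{"x":0,"y":-0.04,"z":0,"rx":0,"ry":0,"rz":0,"hand":-1},{"x":0,"y":-0.04,"z":0,"rx":0,"ry":0,"rz":0,"hand":-1},{"x":0.03,"y":-0.04,"z":0,"rx":0,"ry":0,"rz":0,"hand":-1},{"x":0.04,"y":-0.04,"z":0,"rx":0,"ry":0,"rz":0,"hand":-1},{"x":0.04,"y":-0.02,"z":0,"rx":0,"ry":0,"rz":0,"hand":-1},{"x":0.04,"y":0,"z":0,"rx":0,"ry":0,"rz":0,"hand":-1},{"x":0.03,"y":0,"z":0,"rx":0,"ry":0,"rz":0,"hand":-1},{"x":0,"y":0,"z":0,"rx":0,"ry":0,"rz":0,"hand":-1},{"x":0,"y":0,"z":0,"rx":0,"ry":0,"rz":0,"hand":-1}])

```text
time_s: 34.75
tcp_pos: [0.4503, 0.1632, 0.2546]
ee_rot: [0.462, -0.461, 0.536, -0.536]
ft_force: [0.1, 0.8, 0.7]
opening: 0.0917
```

Run:
```python
from h import *
go([.476,.17,.25],-8.4)
c=Cam("wrist","w21.png");g=cv2.cvtColor(c.im,cv2.COLOR_RGB2GRAY)
dark=cv2.inRange(g,0,55);dark[232:]=0
m=np.radians(81.6);e=np.array([np.cos(m),np.sin(m)]);f=np.array([-e[1],e[0]]);M0=np.array([.4612,.2371])
mc=lambda P:np.c_[(P[:,:2]-M0)@e,(P[:,:2]-M0)@f]
def trans(z,a,b,n=500):
    P=[np.r_[M0+(np.array(a)+(np.array(b)-a)*t)@np.array([e,f]),z] for t in np.linspace(0,1,n)]
    uv=c.proj(P).round().astype(int);val=np.array([g[v,u] if 0<=u<640 and 0<=v<232 else 255 for u,v in uv]);return val
# rim edges at z=.028: scan inward over the dark mat until bright
for lab,a,b in[("-x y+.08",(-.1,.08),(0,.08)),("-x y-.08",(-.1,-.08),(0,-.08)),("+x y+.08",(.1,.08),(0,.08)),("+x y-.08",(.1,-.08),(0,-.08)),("+y x-.03",(-.03,.16),(-.03,.06)),("+y x.03",(.03,.16),(.03,.06)),("-y x-.03",(-.03,-.16),(-.03,-.06)),("-y x.03",(.03,-.16),(.03,-.06))]:
    v=trans(.028,a,b,101);print(lab," ".join(str(k) for k in v[25:70:1]))
```

```text
t 34.75 tcp [0.4503 0.1632 0.2546] psi -8.49 tilt 1.5805806463653482e-07
shift [-0.0105  0.0046  0.0244] ry -0.09080169821898743 F [0.0932 0.8107 0.6654] op 0.09174258551674243
-x y+.08 40 44 43 43 40 41 44 40 44 44 42 39 46 44 43 42 42 46 40 172 238 239 222 222 153 112 131 154 156 156 156 154 150 152 151 150 149 152 152 200 240 240 238 239 239
-x y-.08 44 42 42 43 44 44 40 41 42 44 39 39 42 40 40 101 191 191 234 234 201 99 115 142 142 149 149 148 148 151 150 149 149 151 153 151 199 237 235 238 238 239 238 238 236
+x y+.08 29 26 26 22 25 28 29 27 27 23 22 21 27 25 30 28 24 35 24 26 72 129 154 153 133 136 145 162 219 238 238 240 239 239 238 236 236 235 234 237 238 239 238 239 237
+x y-.08 41 41 43 41 41 44 42 38 45 48 44 43 38 34 30 29 25 30 22 26 26 29 23 26 104 209 233 233 213 165 141 173 224 238 239 238 238 238 235 236 237 238 240 240 237
+y x-.03 43 45 42 42 42 41 43 44 44 37 47 46 46 43 40 44 133 226 233 233 233 128 100 99 101 101 133 133 230 238 237 239 238 238 240 240 239 238 238 238 238 238 239 239 239
+y x.03 42 42 44 41 43 45 45 39 43 42 38 41 44 42 41 44 44 45 206 235 237 219 130 106 104 103 103 103 134 231 238 239 238 238 238 239 238 238 238 239 239 238 239 238 239
-y x-.03 184 142 45 40 42 42 45 45 45 40 43 40 41 42 42 38 40 41 47 46 45 35 35 69 167 234 233 224 87 87 87 86 87 93 119 145 144 144 170 235 235 235 236 235 235
-y x.03 192 178 46 45 43 45 42 41 43 41 41 40 45 45 45 47 42 42 41 41 37 37 92 208 238 236 228 92 87 85 89 89 88 114 153 149 172 238 239 238 238 238 238 238 238
```

Run:
```python
from h import *
dowelstate('22'); print(r.hand_in())
```

```text
scene ends [array([250.8711, 286.6464], dtype=float32), array([308.3378, 326.0489], dtype=float32)] s [np.float64(-0.087), np.float64(0.10500000000000001)] gap px [np.float64(0.1799348497318978), np.float64(0.2260391831538315)] line angle meas/level 34.436756 34.39764400465393 444
side ends [array([304.9875, 144.0731], dtype=float32), array([319.3231, 190.2793], dtype=float32)] s [np.float64(0.08900000000000002), np.float64(-0.005999999999999978)] gap px [np.float64(4.113418862147993), np.float64(38.753682125657406)] line angle meas/level 72.76332 10.380374537474424 54
the job is handed in; nothing more can be done
None
```

The job is handed in: all three plugs are out and in the tray, the dowel is through its bracket, and the tray is back on the mat. Plugs 1, 3 and 4 were the ones present; sockets 0 and 2 were already empty.

**Order:** I slid the tray under the far mouths, pushed the three plugs out, threaded the dowel through both bracket holes, then slid the tray back. The whole run took about 35 s of robot time.

**Last checks**
- **Plugs:** the three sockets read empty, and the scene view shows three plugs in the tray.
- **Dowel:** the scene view shows it level through both holes, reaching about 87 mm before the first hole and 105 mm past it. The side view's reading was spoiled by other coloured pixels and confirmed nothing.
- **Tray:** it is wholly on the mat, but about 3 mm off centre and turned about 1.4° from the mat. I left that uncorrected.
- **Other things on the rack:** the arm was kept clear of them, but I did not measure them again at the end.

**What went wrong:** the last push of the dowel jammed at about 26 N because the dowel had tilted in the holes. I backed off and released it, and it settled level.

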